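# Slide the tall sauce bottle back into its gap in the row

### The arm

A 7-joint arm with a two-finger parallel gripper is mounted at the origin on the work surface. World frame = base frame: x ahead of the robot, y to its left, z up, the work surface at z = 0. Lengths are in m, angles in rad, forces in N, time in s.
With the tool pointing down it reaches from about 0.4 to 0.875 m from the base axis. Payload 19.3 kg.
Tool frame: the origin (TCP) lies between the finger pads; the fingertips stand ahead of it and the grasp point (between the pads) lies 8 mm behind it (bot.tip_extent is the x of the fingertips in the tool frame, in m); x points along the fingers, y is the direction in which the jaws open and shut, and the axes are right-handed (so a half turn about x gives the same grasp; the last joint's range is limited). The gripper opens to 85 mm and grips with 20 to 120 N. Pads are 22 mm wide; open, the fingers measure 114 mm over their backs; the gripper's body (76 mm by 85 mm) begins 54 mm behind the grasp point. The pads swing forward as they close: fully open they stand 13 mm farther back than shut.
Start: joints at [1.212, 0.521, -0.036, 1.599, 0.021, 1.021, -0.113], TCP at [0.178, -0.599, 0.242] pointing down, gripper open.
Joint ranges: [-2.91, 2.91], [-0.3, 2.13], [-1.5, 1.42], [0.17, 2.43], [-1.26, 4.41], [0.16, 1.93], [-2.52, 2.52]. Speed limits (rad/s): [1.89, 1.89, 2.39, 2.39, 3.01, 3.01, 3.01].

### API

Orientations are given as [roll, pitch, yaw] about the fixed x, y, z axes, in that order (R = Rz(yaw) Ry(pitch) Rx(roll)).
In Python, from workcell import observe, grab_frame, camera_info, bot, nets gives the robot as it stands.
- The arm moves only by the tool jog_arm, never from a script. Its argument "commands" is a list of rows, each a list of 6 numbers: the shift along the tool's x, y, z in mm, then the turn, a rotation vector about the tool's x, y, z in rad. A call has 1 to 20 rows; each row shifts and turns the pose as measured when the row begins, along the tool's axes as they then stand; what a row does not reach is not made up. A row lasts 1/10 s, in which the tool goes at most 50 mm and 8.59 degrees, less where a joint would pass 70% of its speed; a pose out of reach is approached as far as the arm can. A call is refused whole if a number of a shift passes 50 or a number of a turn 0.15, either way. A call with a gripper value outside its range is refused whole. "gripper" is the closure in counts, from 0 (fully open) to 255 (shut), set as the call begins (left out, the last holds). The fingers move at their own pace and stop on an object; "newtons" is the grip in N (left out, the last holds). Time passes only in rows, so rows that do not move let the fingers close. It gives the time, the measured TCP pose, the force and the opening at its end, in the units of the state.
- observe(): the state, without advancing time (a new reading comes with each control period).
- grab_frame(name): name is "scene" or "top" or "wrist"; returns the picture (480x640x3 uint8, red, green, blue); there is no depth.
- camera_info(name): a dict with "fov_y" (degrees; the focal length in pixels is half the picture's height over the tangent of half this angle, whatever the lens; pixels are square), "cx", "cy" (the principal point, pixels), "R" (3x3) and "t" (3): a world point X has camera coordinates R X + t; the wrist camera has in their place "tool_from_camera" (4x4, takes a point from camera to tool coordinates, whose origin is the TCP and whose axes are the tool frame's). Camera axes: x right, y down, z forward; pixel columns grow to the right and rows downward; lengths in m; the calibration is good to about 2 mm. A picture is of the moment at which its call begins: read the wrist's pose just before it. camera_info takes no time and is no camera call.
- bot.job_done(): hands the job in, once; it reports no verdict.
Trained networks look in the newest picture that a camera, given by its name, has taken for a name from the list of things; names that differ only in an ending like _2 or _b are one class to them, and where a whole thing is asked for, a point or a joint stands for the part that bears it (a point fixed in the world has none). Each returns a list of dicts, best first, with "p" (0 to 1); they miss things now and then, are a little off and sometimes report something else, mostly with a low value. They report only what shows in the picture. A call takes as long as a camera call.
- nets.find_in(camera, name): "rect" ([left, top, right, bottom] in pixels, round what is visible of it).
- nets.silhouettes(camera, name): "mask" (480x640 bool, what is visible of it) and "rect" ([left, top, right, bottom] in pixels, round what is visible of it).
- nets.pinpoint(camera, name): "location" ([column, row] in pixels: a listed point, or the origin of a listed thing).
The state is a dict: "clock": time; "qpos": joint angles; "qd": joint speeds; "joint_efforts": joint torques, N m; "position": TCP position; "tool_rot": TCP orientation; "force": force on the tool from outside, world axes, zero at the start; "moment": the same for the moment, N m; "grip_width": finger opening in m.
Only numpy, scipy, OpenCV 4.12 (cv2) and the standard library are available. Lean on these libraries where they do the work, as an engineer would, in place of code of your own. Each camera call takes 0.05 s, during which the arm holds its last target.

### The job

The tall sauce bottle has been left out in the working space: slide it across the tiles into the middle of the gap between the jar and the tin, and up against the wooden ledge, so that the row is complete. Push it steadily and low on its body with the fingertips or the outside of the fingers so that it stays upright; do not take it between the fingers or lift it, and leave the jar, the tin, the chopper and the pounder where they stand. Finish with the hand drawn back, clear of everything.

Things in the scene. Friction and masses are not known exactly. Their poses are not given: they have to be found in the camera images.
- bottle: The tall sauce bottle, dark glass with a paper label and a white cap: body 64 mm in diameter and straight-sided from the counter up to 135 mm, then a shoulder tapering to a 27 mm neck at 222 mm; the 33 mm cap ends at 240 mm. About 0.6 kg, free on the tiles (friction about 0.6, so it may tip if it is pushed more than about 40 mm above the counter). Origin: centre of its underside; z up. It starts upright, alone, on the open counter on the robot's side of the row.
- ledge: Low wooden spice ledge, fixed, 90 mm deep, 560 mm long and 55 mm high, on the counter beyond the row; small tins stand on it. Origin: centre of its underside. Its x axis points level away from the robot (turned by up to 0.1 rad), its y axis runs along the ledge to the left, z up. Its flat upright front face, which looks to the robot, is the plane x = -45 mm of its frame.
- jar: Squat glass jar with a wooden lid, 84 mm in diameter, 96 mm high, 0.55 kg, loose; stands in the row, 6 mm clear of the ledge. Origin: centre of its underside. May be on either side of the gap.
- tin: Round steel tin, 84 mm in diameter, 115 mm high (127 mm with its small lid knob), 0.55 kg, loose; stands in the row, 6 mm clear of the ledge, on the other side of the gap from the jar, their centres 200 to 208 mm apart (116 to 124 mm clear between them). Origin: centre of its underside.
- chopper: Bystander: mini chopper, 124 mm in diameter, lid top at 107 mm, with a grey lever over the lid that reaches 110 mm from its axis (towards its -x side) and 175 mm up; at one end of the row. Origin: centre of its underside.
- pounder: Bystander: wooden pounder standing on its head, 66 mm in diameter at the foot and 205 mm tall with a slim handle; at the other end of the row. Origin: centre of its underside.

How it is judged:
At the end, for the whole second after the job is handed in: The bottle stands upright and at rest on the counter, its side within 10 mm of the ledge's front face, between the jar and the tin with at least 10 mm of air on each side (its axis 84 to 125 mm from the axis of each); the jar, tin, chopper and pounder are within 15 mm of where they stood (x of bottle in the frame of ledge between -0.087 and -0.07 m and horizontal distance between bottle and jar between 0.084 and 0.125 m and horizontal distance between bottle and tin between 0.084 and 0.125 m and angle between bottle's own z axis and vertical below 0.05 rad and height (world z) of bottle below 0.006 m and linear speed of bottle below 0.01 m/s and distance of each of jar, tin, chopper, pounder from where it was at the start of the episode below 0.015 m); the robot touches nothing.
It fails at once if The bottle leans more than 0.25 rad (14 degrees), or is lifted: its underside rises more than 12 mm off the counter (angle between bottle's own z axis and vertical above 0.25 rad or height (world z) of bottle above 0.012 m).
It fails at once if The bottle is taken between the fingers: they touch it with the grasp point within 18 mm of its axis (contact force between the fingers and bottle above 0.5 N and horizontal distance between the grasp point and bottle below 0.018 m).
It fails at once if The fingers push the bottle high up: they touch it with the grasp point more than 100 mm above the counter (contact force between the fingers and bottle above 0.5 N and height (world z) of the grasp point above 0.1 m).
It fails at once if The bottle is shot along instead of pushed: it moves faster than 0.4 m/s (linear speed of bottle above 0.4 m/s).
It fails at once if The jar, tin, chopper or pounder is shifted more than 15 mm (distance of any of jar, tin, chopper, pounder from where it was at the start of the episode above 0.015 m).
It also fails if it takes over 58 s, if anything falls off the work surface, if the arm or the gripper's body presses on something with over 40 N, if the wrist force passes 120 N, or if a joint passes its speed limit or range.

## Working session

There is one attempt and no reset: what is moved stays moved. The work goes in short steps, Python scripts to look and compute and a tool call to move; the robot and the scene stay as the last step left them, time stands still between calls to the robot, and variables do not carry over. Pictures are saved under pics/ and viewed, and the job is handed in when it is done.

Besides the shell and the picture viewer there is one more tool, called as name(argument=value, ...), one argument or row to a line, values as JSON. jog_arm: Moves the arm, as the interface text tells. Its arguments: {"type":"object","properties":{"commands":{"type":"array","items":{"type":"array","items":{"type":"number"}}},"gripper":{"type":"number"},"newtons":{"type":"number"}},"required":["commands"]}

```bash
mkdir -p pics
cat > h.py <<'E'
import numpy as np, cv2
from workcell import observe, grab_frame, camera_info, bot, nets
def save(c,n):
    im=grab_frame(c); cv2.imwrite('pics/'+n,im[:,:,::-1].copy()); return im
def onplane(c,px,z=0.):
    i=camera_info(c); R=np.array(i['R']);t=np.array(i['t']);f=240/np.tan(np.radians(i['fov_y'])/2)
    d=R.T@np.array([(px[0]-i['cx'])/f,(px[1]-i['cy'])/f,1]); o=-R.T@t
    return o+d*(z-o[2])/d[2]
def proj(c,X):
    i=camera_info(c); R=np.array(i['R']);t=np.array(i['t']);f=240/np.tan(np.radians(i['fov_y'])/2)
    q=R@np.array(X)+t; return np.array([i['cx']+f*q[0]/q[2],i['cy']+f*q[1]/q[2]])
E
python3 - <<'E'
from h import *
o=observe();print(o['clock'],o['position'],o['tool_rot'],o['force'],bot.tip_extent)
for c in ['scene','top']:
    save(c,c+'0.png'); i=camera_info(c);print(c,i)
    for n in ['bottle','jar','tin','chopper','pounder','ledge']:
        r=nets.pinpoint(c,n)[:2]
        for k in r: print(n,round(k['p'],2),np.round(k['location']),onplane(c,k['location']).round(3))
        r=nets.find_in(c,n)[:1]
        for k in r: print('   rect',round(k['p'],2),np.round(k['rect']))
print(observe()['clock'])
E
```

```text
0.0 [ 0.17785956 -0.59881375  0.24172216] [-1.51122082  1.56964653  1.91911678] [0.17218294 0.20824518 0.19261906] 0.011
scene {'fov_y': 48.35330432524073, 'cx': 323.09074732674543, 'cy': 237.25877448218313, 'R': array([[ 0.1311459 ,  0.99130481, -0.01074811],
       [ 0.64469374, -0.09351666, -0.75869929],
       [-0.75310739,  0.09257107, -0.65135233]]), 't': array([-0.07339434, -0.38670089,  1.93379473])}
bottle 0.79 [307. 230.] [ 0.56  -0.045  0.   ]
bottle 0.6 [165. 266.] [ 0.652 -0.431  0.   ]
   rect 0.69 [296. 151. 322. 231.]
jar 0.79 [378. 253.] [0.685 0.13  0.   ]
   rect 0.83 [362. 217. 399. 251.]
tin 0.61 [305. 257.] [ 0.671 -0.064  0.   ]
chopper 0.84 [475. 221.] [0.59  0.434 0.   ]
   rect 0.75 [453. 156. 509. 239.]
pounder 0.92 [167. 265.] [ 0.65  -0.425  0.   ]
   rect 0.85 [142. 199. 178. 271.]
ledge 0.84 [356. 281.] [0.78  0.054 0.   ]
   rect 0.9 [242. 240. 472. 298.]
top {'fov_y': 48.697592724333084, 'cx': 307.9893270717329, 'cy': 244.38854917395324, 'R': array([[ 0.0099373 , -0.99985666, -0.01370775],
       [-0.99866511, -0.00922871, -0.05082153],
       [ 0.05068774,  0.01419448, -0.99861367]]), 't': array([0.01700286, 0.64852106, 1.33254123])}
bottle 0.84 [332. 280.] [ 0.558 -0.039  0.   ]
   rect 0.77 [320. 268. 347. 300.]
jar 0.59 [268. 235.] [0.672 0.128 0.   ]
   rect 0.78 [247. 216. 280. 253.]
tin 0.72 [345. 238.] [ 0.668 -0.073  0.   ]
tin 0.23 [488. 250.] [ 0.638 -0.437  0.   ]
   rect 0.6 [184. 176. 412. 220.]
chopper 0.65 [151. 263.] [0.597 0.429 0.   ]
   rect 0.87 [114. 236. 177. 307.]
pounder 0.65 [488. 248.] [ 0.643 -0.437  0.   ]
   rect 0.8 [476. 237. 523. 260.]
ledge 0.88 [300. 201.] [0.761 0.045 0.   ]
   rect 0.61 [188. 174. 411. 220.]
1.3
```

View pics/scene0.png

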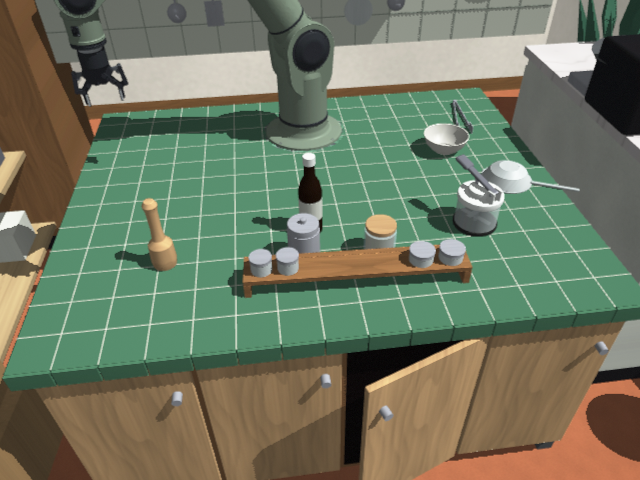

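View pics/top0.png

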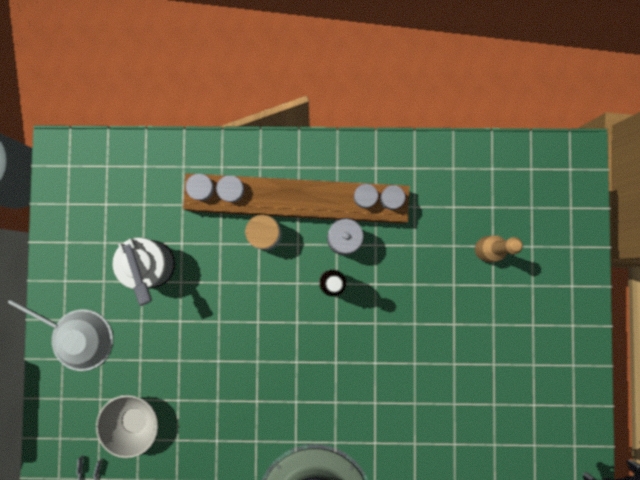

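The scene shows the bottle in front of the tin (cap at about 309,160). In the top view the bottle's cap is at (333,283), the jar's lid at (263,232), the tin at (346,237), and the ledge's front edge runs from about (185,209) to (408,221). Next I'll zoom in to refine these.

Run:
```python
from h import *
im=cv2.imread('pics/top0.png')[160:310,170:430]
cv2.imwrite('pics/topz.png',cv2.resize(im,None,fx=3,fy=3,interpolation=cv2.INTER_CUBIC))
im=cv2.imread('pics/scene0.png')[145:305,230:480]
cv2.imwrite('pics/scenez.png',cv2.resize(im,None,fx=3.2,fy=3.2,interpolation=cv2.INTER_CUBIC))
```

```text
(no output)
```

View pics/topz.png

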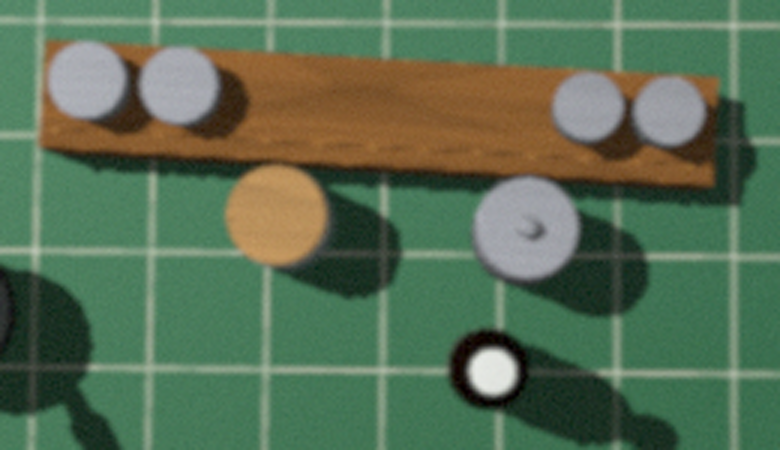

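View pics/scenez.png

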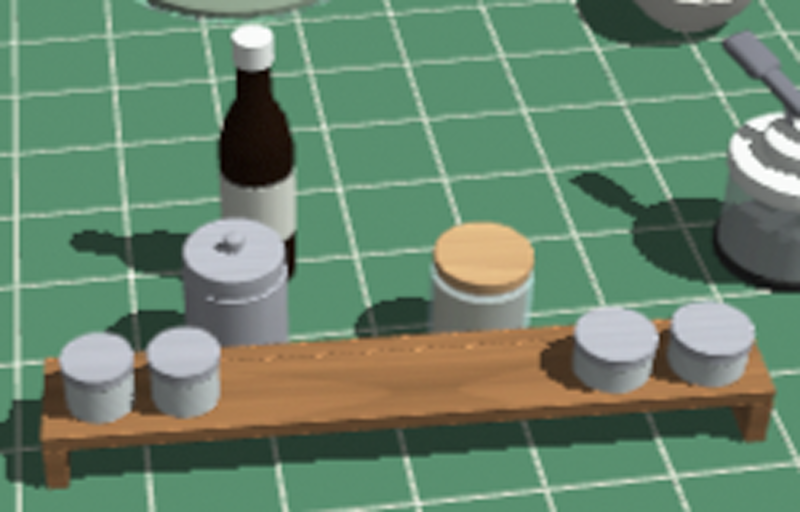

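Run:
```python
from h import *
def z(u,v): return ((u+.5)/3-.5+170,(v+.5)/3-.5+160)
def s(u,v): return ((u+.5)/3.2-.5+230,(v+.5)/3.2-.5+145)
P=lambda c,p,h: onplane(c,p,h)[:2]
jar=P('top',z(277,215),.096);tin=P('top',z(526,229),.115)
cap=P('top',z(492,372),.240);bod=P('top',z(489,369),.12)
A=P('top',z(40,149),.055);B=P('top',z(713,187),.055);C=P('top',z(47,41),.055);D=P('top',z(718,77),.055)
print('top',jar,tin,cap,bod,np.linalg.norm(jar-tin));print('ledge',A,B,C,D,np.linalg.norm(A-B))
print('scene jar',P('scene',s(483,257),.096),'tin',P('scene',s(234,255),.115),'cap',P('scene',s(252,41),.24))
d=(A-B)/np.linalg.norm(A-B); n=np.array([d[1],-d[0]]);print('yaw',np.arctan2(n[1],n[0]),'n',n)
L=(A+B)/2
for k,v in dict(jar=jar,tin=tin,cap=cap,bod=bod).items(): print(k,'along',(v-L)@d,'dist to face',(v-L)@n)
```

```text
top [0.67464863 0.13278003] [ 0.66394358 -0.06524893] [ 0.55440169 -0.03503304] [ 0.55398344 -0.03685361] 0.19831809179194226
ledge [0.73082723 0.33451696] [ 0.70402528 -0.22220734] [0.82115297 0.33065518] [ 0.79527508 -0.22628842] 0.5573690830371302
scene jar [0.68330564 0.13322271] tin [ 0.67527399 -0.06556728] cap [ 0.56486802 -0.03546271]
yaw -0.04810509401959054 n [ 0.99884317 -0.04808654]
jar along 0.0744795474533154 dist to face -0.0464127809145078
tin along -0.12383509221846441 dist to face -0.047582919303493995
cap along -0.09892165421024744 dist to face -0.15845106362378272
bod along -0.10076022792266176 dist to face -0.15878128388576895
```

```bash
cat >> h.py <<'E'
from scipy.spatial.transform import Rotation as Ro
def Rcur(o=None):
    o=o or observe(); return Ro.from_euler('xyz',o['tool_rot'])
def Rt(h,th,sgn=1):
    h=np.array([h[0],h[1],0.])/np.hypot(h[0],h[1]); x=np.sin(th)*h+np.array([0,0,-np.cos(th)])
    y=sgn*np.array([-h[1],h[0],0]); return Ro.from_matrix(np.c_[x,y,np.cross(x,y)])
def rot(target):
    v=(Rcur().inv()*target).as_rotvec(); n=int(np.ceil(np.abs(v).max()/.14)); return v, n
def shift(p):
    o=observe(); return Rcur(o).inv().apply(np.array(p)-o['position'])*1000
n=np.array([.99884,-.04809]); d=np.array([.04809,.99884])
L=np.array([.71743,.05615])
E
python3 - <<'E'
from h import *
o=observe();print(Rcur().as_matrix().round(2),o['qpos'].round(2) if hasattr(o['qpos'],'round') else o['qpos'],o['grip_width'])
for s in(1,-1): print(s,rot(Rt(d,np.pi/4,s)),rot(Rt(n,np.pi/4,s)))
b=np.array([.554,-.036]); t=b-.1*d; print(t,shift([*t,.242]),shift([.45,-.25,.242]))
E
```

```text
[[-0.    0.28 -0.96]
 [ 0.   -0.96 -0.28]
 [-1.   -0.    0.  ]] [ 1.21  0.52 -0.04  1.6   0.02  1.02 -0.11] 0.0851786595698172
1 (array([ 1.79546296, -0.52750954, -0.74370578]), 13) (array([-2.60958302, -0.18383029,  1.08094393]), 19)
-1 (array([-1.16654131,  0.68120401, -0.48317711]), 9) (array([0.31931712, 0.77781334, 0.13227851]), 6)
[ 0.549191 -0.135884] [ 2.96300009e-01 -3.38342918e+02 -4.87769452e+02] [ 2.96508355e-01 -2.57199423e+02 -3.60187912e+02]
```

jog_arm(
  commands=[
    [0,-20,-30,0,0,0],
    [0,-20,-30,0,0,0],
    [0,-20,-30,0,0,0],
    [0,-20,-30,0,0,0],
    [0,-20,-30,0,0,0],
    [0,-20,-30,0,0,0],
    [0,-20,-30,0,0,0],
    [0,-20,-30,0,0,0],
    [0,-20,-30,0,0,0],
    [0,-20,-30,0,0,0],
    [0,-20,-30,0,0,0],
    [0,-20,-30,0,0,0],
    [0,-20,-30,0,0,0],
    [0,-20,-30,0,0,0],
  ],
  gripper=135,
)

```text
clock: 2.7
position: [0.5101, -0.2009, 0.2425]
tool_rot: [1.615, 1.567, -1.247]
force: [0.1, -1.3, 0.6]
grip_width: 0.0399
```

Run:
```python
from h import *
o=observe();print(o['position'],o['qpos'],o['grip_width'],o['force'])
v,k=rot(Rt(d,np.pi/4,-1)); print(v,k,v/9)
```

```text
[ 0.51014776 -0.20091729  0.24247879] [ 0.39961573  0.40238116 -0.17892249  1.79977768  0.09043108  0.94494936
 -1.10942166] 0.0399096044811345 [ 0.09693624 -1.34593493  0.56295074]
[-1.17392474  0.68199217 -0.49035083] 9 [-0.13043608  0.07577691 -0.05448343]
```

jog_arm(
  commands=[
    [0,0,0,-0.118,0.068,-0.049],
    [0,0,0,-0.118,0.068,-0.049],
    [0,0,0,-0.118,0.068,-0.049],
    [0,0,0,-0.118,0.068,-0.049],
    [0,0,0,-0.118,0.068,-0.049],
  ],
)

```text
clock: 3.2
position: [0.5175, -0.187, 0.2445]
tool_rot: [-2.846, 1.151, 1.202]
force: [0.3, 0.4, -1.0]
grip_width: 0.0401
```

Run:
```python
from h import *
o=observe();print(o['position'],o['qpos'],o['grip_width'],o['force'])
v,k=rot(Rt(d,np.pi/4,-1)); print(v,k,v/5)
```

```text
[ 0.51751777 -0.18695108  0.24454742] [ 0.83331338  0.48884074 -0.4971639   1.77546293 -0.2388955   0.94969929
 -0.13789717] 0.040107993055756526 [ 0.29374204  0.38580976 -0.97464905]
[-0.55780706  0.3351159  -0.23685377] 4 [-0.11156141  0.06702318 -0.04737075]
```

jog_arm(
  commands=[
    [0,0,0,-0.112,0.067,-0.047],
    [0,0,0,-0.112,0.067,-0.047],
    [0,0,0,-0.112,0.067,-0.047],
    [0,0,0,-0.112,0.067,-0.047],
    [0,0,0,-0.112,0.067,-0.047],
    [0,0,0,0,0,0],
  ],
)

```text
clock: 3.8
position: [0.5165, -0.1913, 0.2447]
tool_rot: [3.116, 0.77, 1.523]
force: [-0.9, 0.0, -0.1]
grip_width: 0.0403
```

Run:
```python
from h import *
o=observe();print(o['position'],o['qpos'],o['force'])
v,k=rot(Rt(d,np.pi/4,-1)); print(v,k)
b=np.array([.554,-.036]); t=b-.1*d; print(t,shift([*t,.242]),shift([*t,.026]))
```

```text
[ 0.51649056 -0.19131521  0.24466297] [ 1.04297787  0.76862716 -0.71526063  1.5637528  -0.27696865  1.27884002
  0.50896668] [-0.88545089  0.0061632  -0.1286846 ]
[ 0.02653718 -0.01587376  0.00033631] 1
[ 0.549191 -0.135884] [ 42.73265345  31.01006197 -36.89613943] [193.02505684  26.97633323 118.19068308]
```

jog_arm(
  commands=[
    [19,3,12,0.026,-0.016,0],
    [19,3,12,0,0,0],
    [19,3,12,0,0,0],
    [19,3,12,0,0,0],
    [19,3,12,0,0,0],
    [19,3,12,0,0,0],
    [19,3,12,0,0,0],
    [19,3,12,0,0,0],
    [19,3,12,0,0,0],
    [0,0,0,0,0,0],
  ],
)

```text
clock: 4.8
position: [0.5482, -0.1491, 0.043]
tool_rot: [-3.127, 0.812, 1.504]
force: [-1.8, 0.2, -0.1]
grip_width: 0.0403
```

Run:
```python
from h import *
o=observe();print(o['position'],o['qpos'],o['force'])
v,k=rot(Rt(d,np.pi/4,-1)); print(v,k)
b=np.array([.554,-.036]); t=b-.1*d; print(shift([*t,.026]))
save('scene','s1.png')
im=save('top','t1.png')[160:360,200:460,::-1]
cv2.imwrite('pics/t1z.png',cv2.resize(im,None,fx=3,fy=3,interpolation=cv2.INTER_CUBIC))
```

```text
[ 0.54822146 -0.14911463  0.04304611] [ 0.91061099  1.02464924 -0.63309777  1.63532015 -0.20272567  0.91877084
  0.5245306 ] [-1.84002987  0.18960901 -0.11261804]
[-0.02805412  0.02632892 -0.01350962] 1
[21.49695119  0.10920252  2.10440755]
```

View pics/s1.png

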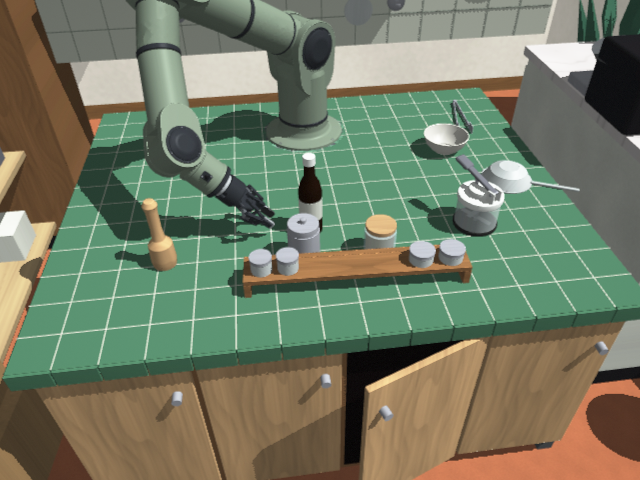

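View pics/t1z.png

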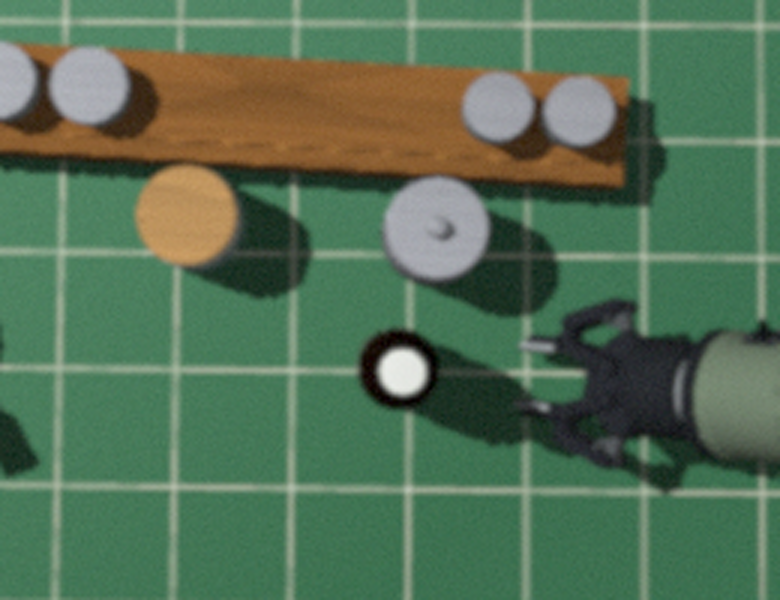

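The scene shows the hand low, to the right of the bottle. In the top zoom the fingertips at about (520,375) line up with the bottle at (399,369). The upper knuckle at (600–635,300) would pass too close to the tin's edge at (437,283), so I'll yaw the hand about 25° towards the ledge, which swings its back towards the robot, and still push along the ledge.

Run:
```python
from h import *
h=np.cos(np.radians(25))*d+np.sin(np.radians(25))*n
v,k=rot(Rt(h,np.pi/4,-1)); print(v,k,v/4)
```

```text
[0.28692202 0.02815451 0.28869555] 3 [0.07173051 0.00703863 0.07217389]
```

jog_arm(
  commands=[
    [0,0,0,0.072,0.007,0.072],
    [0,0,0,0.072,0.007,0.072],
    [0,0,0,0.072,0.007,0.072],
    [0,0,0,0.072,0.007,0.072],
    [0,0,0,0,0,0],
  ],
)

```text
clock: 5.4
position: [0.5513, -0.1539, 0.0527]
tool_rot: [3.133, 0.792, 1.058]
force: [-0.1, 0.6, 0.7]
grip_width: 0.0403
```

Run:
```python
from h import *
o=observe();print(o['position'],o['force'])
h=np.cos(np.radians(25))*d+np.sin(np.radians(25))*n
v,k=rot(Rt(h,np.pi/4,-1)); print(v,k)
t=np.array([.533,-.112]);print(shift([*t,.026]))
```

```text
[ 0.5513148  -0.15393675  0.05271988] [-0.0802032   0.57833992  0.71338048]
[-0.01114141  0.00641578 -0.01963015] 1
[ 38.38710711 -36.51236489  -1.16271267]
```

jog_arm(
  commands=[
    [0,-9,-9,0,0,0],
    [10,-9,-4,-0.011,0.006,-0.02],
    [10,-9,4,0,0,0],
    [10,-9,4,0,0,0],
    [6,0,4,0,0,0],
    [0,0,0,0,0,0],
  ],
)

```text
clock: 6.0
position: [0.5352, -0.1144, 0.0305]
tool_rot: [3.131, 0.788, 1.092]
force: [-0.5, -0.4, 0.4]
grip_width: 0.0405
```

Run:
```python
from h import *
o=observe();print(o['position'],o['tool_rot'],o['force'])
print(shift([.533,-.112,.026]))
R=Rcur().inv(); print('10mm along d:',R.apply([*(d*10),0]))
im=save('top','t2.png')[160:360,200:460,::-1]
cv2.imwrite('pics/t2z.png',cv2.resize(im,None,fx=3,fy=3,interpolation=cv2.INTER_CUBIC))
```

```text
[ 0.53516779 -0.11437466  0.03054827] [3.13074347 0.78816443 1.09179618] [-0.5080708  -0.38279148  0.39635284]
[ 4.00650476 -3.04436713  2.38847535]
10mm along d: [ 6.40691189 -4.10665691 -6.4873915 ]
```

View pics/t2z.png

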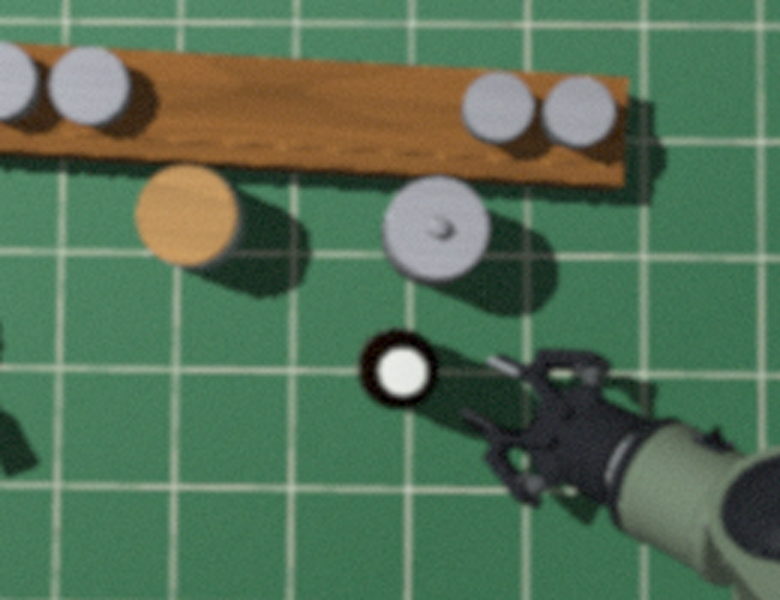

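jog_arm(
  commands=[
    [8,-4,-3,0,0,0],
    [8,-4,-3,0,0,0],
    [5,-3,-5,0,0,0],
    [5,-3,-5,0,0,0],
    [5,-3,-5,0,0,0],
    [0,0,0,0,0,0],
  ],
)

```text
clock: 6.65
position: [0.5382, -0.0703, 0.0241]
tool_rot: [3.128, 0.788, 1.092]
force: [0.3, -0.3, 0.7]
grip_width: 0.04
```

```bash
cat > st.py <<'E'
from h import *
o=observe();p=o['position'];print(p,o['tool_rot'],o['force'])
print('tcp along',(p[:2]-L)@d,'dist',(p[:2]-L)@n)
import sys
nm=sys.argv[1]
im=save('top',nm+'.png')[160:360,200:460,::-1]
cv2.imwrite('pics/'+nm+'z.png',cv2.resize(im,None,fx=3,fy=3,interpolation=cv2.INTER_CUBIC))
E
python3 st.py t3
```

```text
[ 0.53818983 -0.07025922  0.02413724] [3.12822069 0.78776517 1.09170279] [ 0.26174354 -0.33278181  0.68469764]
tcp along -0.13488224145472966 dist -0.17295323673252594
```

View pics/t3z.png

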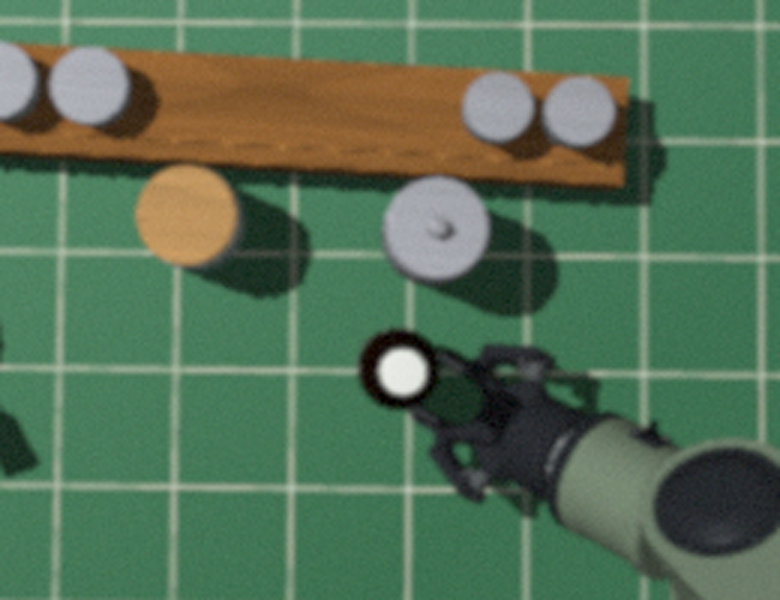

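The fingertips at (440,360) and (420,410) are now at the bottle, which is still at (399,369). I'll begin pushing.

jog_arm(
  commands=[
    [4,-3,-4,0,0,0],
    [4,-3,-4,0,0,0],
    [4,-3,-4,0,0,0],
    [4,-3,-4,0,0,0],
    [4,-3,-4,0,0,0],
  ],
)

```text
clock: 7.2
position: [0.5403, -0.0431, 0.0234]
tool_rot: [3.12, 0.793, 1.075]
force: [-0.7, -7.2, 4.9]
grip_width: 0.0401
```

```bash
python3 st.py t4; python3 -c "
from h import *
save('scene','s4.png')"
```

```text
[ 0.54034468 -0.0430949   0.02342085] [3.11971593 0.79281213 1.07523156] [-0.72360199 -7.16390681  4.86256255]
tcp along -0.10764580418889848 dist -0.1721072173192657
```

View pics/t4z.png

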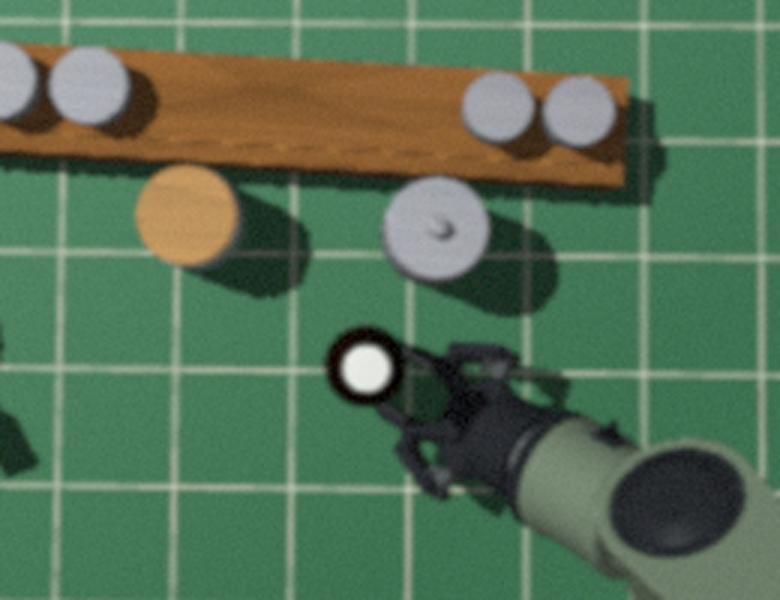

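View pics/s4.png

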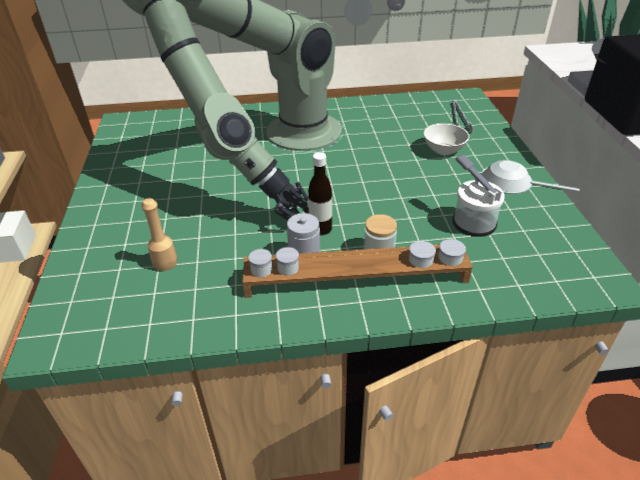

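The bottle moved to (365,366) and is still upright, with about 49 mm left to the gap's centreline.

jog_arm(
  commands=[
    [4,-3,-4,0,0,0],
    [4,-3,-4,0,0,0],
    [4,-3,-4,0,0,0],
    [4,-3,-4,0,0,0],
    [4,-3,-4,0,0,0],
    [4,-3,-4,0,0,0],
    [4,-3,-4,0,0,0],
    [0,0,0,0,0,0],
  ],
)

```text
clock: 8.1
position: [0.5438, -0.0036, 0.0229]
tool_rot: [3.109, 0.797, 1.056]
force: [0.2, -0.4, 0.1]
grip_width: 0.0398
```

```bash
python3 st.py t5
```

```text
[ 0.54378273 -0.00362324  0.02288742] [3.10904599 0.79711307 1.05645286] [ 0.23109377 -0.42229997  0.13742574]
tcp along -0.06805459743665578 dist -0.1705713421138972
```

View pics/t5z.png

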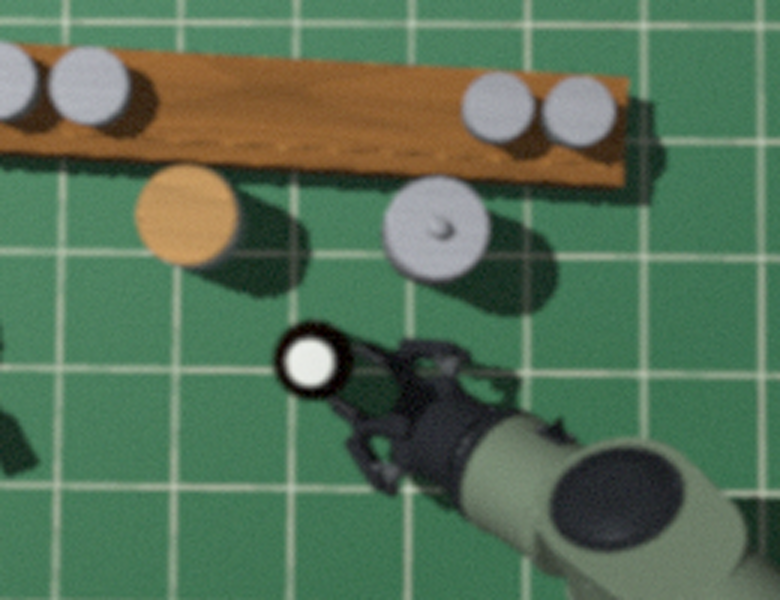

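jog_arm(
  commands=[
    [4,-3,-4,0,0,0],
    [0,0,0,0,0,0],
    [-5,0,5,0,0,0],
    [-10,0,10,0,0,0],
    [-10,0,10,0,0,0],
    [-10,0,10,0,0,0],
    [-10,0,10,0,0,0],
    [-10,0,10,0,0,0],
    [0,0,0,0,0,0],
  ],
)

```text
clock: 9.05
position: [0.502, -0.0758, 0.0226]
tool_rot: [3.112, 0.799, 1.056]
force: [0.6, 1.0, -0.7]
grip_width: 0.0401
```

```bash
python3 - <<'E'
from h import *
o=observe();print(o['position'],o['qpos'],o['force'])
v,k=rot(Rt(n,np.pi/4,-1)); print(v,k,v/9)
t=onplane('top',((309.5)/3+199.6,(357)/3+159.6),.12);print(t, (t[:2]-L)@d,(t[:2]-L)@n)
E
python3 st.py t6
```

```text
[ 0.50197879 -0.07578154  0.02261644] [ 1.01662194  0.98408523 -0.72440054  2.0838008  -0.65927879  0.30716964
  0.70535758] [ 0.58089437  1.00951938 -0.66941648]
[8.14479304e-01 8.05607407e-04 7.76826917e-01] 6 [9.04977005e-02 8.95119341e-05 8.63141019e-02]
[0.56276643 0.03318315 0.12      ] -0.03037797908755542 -0.1533796879911182
[ 0.50197879 -0.07578154  0.02261644] [3.11155315 0.79928522 1.05578774] [ 0.58089437  1.00951938 -0.66941648]
tcp along -0.14213954824579567 dist -0.20885669823132716
```

View pics/t6z.png

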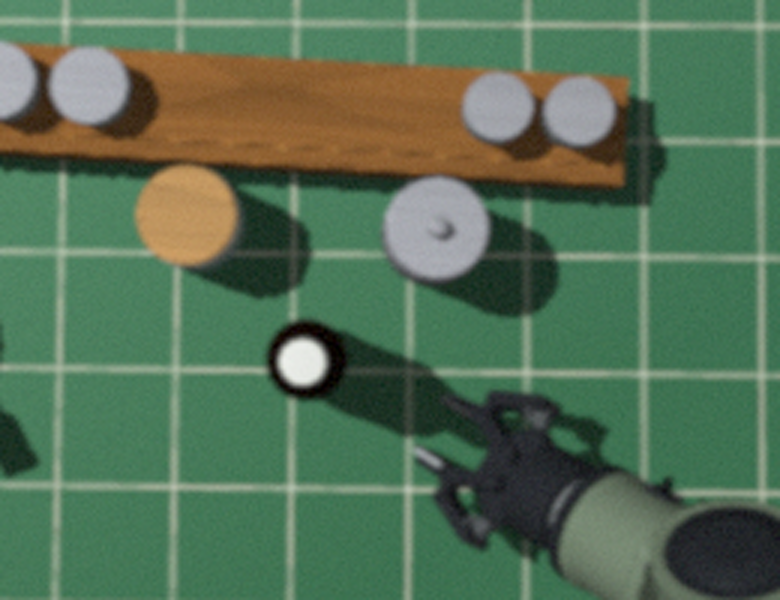

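Bottle is at (306,359) in the zoom, on the gap's centreline to within 1–2 mm. Next I turn the hand to face the ledge, tilted about 33°, and move in behind the bottle.

Run:
```python
from h import *
v,k=rot(Rt(n,np.radians(33),-1)); print(v,k,v/8)
print(shift([.47,-.076,.05]))
```

```text
[ 0.89315366 -0.18652556  0.6893918 ] 7 [ 0.11164421 -0.0233157   0.08617397]
[-31.32079547 -27.2827811   -7.62715034]
```

jog_arm(
  commands=[
    [-15,-10,-4,0,0,0],
    [-15,-10,-4,0,0,0],
    [0,0,0,0.11,-0.023,0.086],
    [0,0,0,0.11,-0.023,0.086],
    [0,0,0,0.11,-0.023,0.086],
    [0,0,0,0.11,-0.023,0.086],
    [0,0,0,0.11,-0.023,0.086],
    [0,0,0,0.11,-0.023,0.086],
    [0,0,0,0.11,-0.023,0.086],
    [0,0,0,0.11,-0.023,0.086],
    [0,0,0,0,0,0],
  ],
)

```text
clock: 10.2
position: [0.5021, -0.1472, 0.1265]
tool_rot: [-2.93, 1.061, 0.377]
force: [-0.1, 0.8, -0.0]
grip_width: 0.0402
```

Run:
```python
from h import *
o=observe();print(o['position'],o['qpos'],o['force'])
v,k=rot(Rt(n,np.radians(33),-1)); print(v,k)
b=onplane('top',(306/3+199.8,359/3+159.8),.12)[:2];print(b,(b-L)@d,(b-L)@n)
t=b-.085*n; print(t,shift([*t,.05]))
```

```text
[ 0.50207907 -0.14717625  0.12654004] [ 0.6894525   0.49750849 -0.3955413   2.24539524 -1.26282997  0.16193081
  0.1974117 ] [-0.11541015  0.77852095 -0.02281731]
[0.15344958 0.08777198 0.2103703 ] 2
[0.56071859 0.03542559] -0.028236622721771083 -0.15553299100364845
[0.47581719 0.03951324] [  88.40282922 -179.45633099   37.16710699]
```

Run:
```python
from h import *
print([a for a in dir(bot) if a[0]!='_'])
from scipy.optimize import least_squares
import itertools
data=[([1.212,.521,-.036,1.599,.021,1.021,-.113],[.17786,-.59881,.24172],[-1.51122,1.56965,1.91912]),
([0.39961573,0.40238116,-0.17892249,1.79977768,0.09043108,0.94494936,-1.10942166],[0.51014776,-0.20091729,0.24247879],[1.615,1.567,-1.247]),
([0.83331338,0.48884074,-0.4971639,1.77546293,-0.2388955,0.94969929,-0.13789717],[0.51751777,-0.18695108,0.24454742],[-2.846,1.151,1.202]),
([1.04297787,0.76862716,-0.71526063,1.5637528,-0.27696865,1.27884002,0.50896668],[0.51649056,-0.19131521,0.24466297],[3.116,.77,1.523]),
([0.91061099,1.02464924,-0.63309777,1.63532015,-0.20272567,0.91877084,0.5245306],[0.54822146,-0.14911463,0.04304611],[-3.127,.812,1.504]),
([1.01662194,0.98408523,-0.72440054,2.0838008,-0.65927879,0.30716964,0.70535758],[0.50197879,-0.07578154,0.02261644],[3.112,.799,1.056]),
([0.6894525,0.49750849,-0.3955413,2.24539524,-1.26282997,0.16193081,0.1974117],[0.50207907,-0.14717625,0.12654004],[-2.93,1.061,.377])]
def fk(q,P,s):
    a1,a7,h0,l1,e1,e2,l2,w,dt,sh=P
    def M(ax,a,t): 
        m=np.eye(4); m[:3,:3]=Ro.from_euler(ax,a).as_matrix(); m[:3,3]=t; return m
    T=M('Z',a1+s[0]*q[0],[0,0,h0])
    T=T@M('Y',s[1]*q[1],[sh,0,0]); T=T@M('Z',s[2]*q[2],[0,0,l1])
    T=T@M('Y',s[3]*q[3],[e1,0,0]); T=T@M('Z',s[4]*q[4],[e2,0,l2])
    T=T@M('Y',s[5]*q[5],[0,0,0]); T=T@M('Z',a7+s[6]*q[6],[w,0,0])
    T=T@M('Z',0,[0,0,dt]); return T
C=np.array([[0,1,0],[0,0,1],[1,0,0]]).T # tool x = z axis
C=np.array([[0,0,1],[0,1,0],[-1,0,0]]) 
C=np.c_[[0,0,1],[0,1,0],[-1,0,0]]
def res(P,s):
    r=[]
    for q,p,e in data:
        T=fk(q,P,s); r+=list(T[:3,3]-p); r+=list(.2*(T[:3,:3]@C-Ro.from_euler('xyz',e).as_matrix()).ravel())
    return np.array(r)
best=[]
for s0,s2,s4,s6 in itertools.product([1,-1],repeat=4):
  s=[s0,1,s2,1,s4,1,s6]
  for a1 in(0,np.pi,-2.5,2.5,-1,1):
   for a7 in(0,1.57,-1.57,3.14):
    f=least_squares(res,[a1,a7,.3,.4,0,0,.4,0,.2,0],args=(s,),max_nfev=60); best.append((f.cost,s,f.x))
best.sort(key=lambda b:b[0])
for b in best[:3]: print(b[0],b[1],b[2].round(4))
P=best[0][2];print(np.abs(res(P,best[0][1])).max())
import pickle;pickle.dump((best[0][1],P),open('fk.pkl','wb'))
```

```text
['IKError', 'job_done', 'tip_extent']
0.0012808990634823902 [-1, 1, -1, 1, -1, 1, -1] [-8.1700e-02  1.5016e+00  3.1400e-01  4.6500e-01  2.7300e-02 -1.2600e-02
  3.9890e-01 -6.9000e-03  2.7220e-01 -6.0000e-04]
0.001280899063482492 [-1, 1, -1, 1, -1, 1, -1] [-8.1700e-02  1.5016e+00  3.1400e-01  4.6500e-01  2.7300e-02 -1.2600e-02
  3.9890e-01 -6.9000e-03  2.7220e-01 -6.0000e-04]
0.0012808990634826155 [-1, 1, -1, 1, -1, 1, -1] [-8.1700e-02 -4.7816e+00  3.1400e-01  4.6500e-01  2.7300e-02 -1.2600e-02
  3.9890e-01 -6.9000e-03  2.7220e-01 -6.0000e-04]
0.018764481319437892
```

```bash
cat > ik.py <<'E'
from h import *
import pickle
from scipy.optimize import least_squares
s,P=pickle.load(open('fk.pkl','rb'))
lo=np.array([-2.91,-.3,-1.5,.17,-1.26,.16,-2.52])+.04; hi=np.array([2.91,2.13,1.42,2.43,4.41,1.93,2.52])-.04
C=np.c_[[0,0,1],[0,1,0],[-1,0,0]]
a1,a7,h0,l1,e1,e2,l2,w,dt,sh=P
def fk(q):
    def M(ax,a,t):
        m=np.eye(4); m[:3,:3]=Ro.from_euler(ax,a).as_matrix(); m[:3,3]=t; return m
    T=M('Z',a1+s[0]*q[0],[0,0,h0])@M('Y',q[1],[sh,0,0])@M('Z',s[2]*q[2],[0,0,l1])@M('Y',q[3],[e1,0,0])@M('Z',s[4]*q[4],[e2,0,l2])@M('Y',q[5],[0,0,0])@M('Z',a7+s[6]*q[6],[w,0,0])@M('Z',0,[0,0,dt])
    return T
def ik(p,R,seeds,reg=None):
    best=None
    for q0 in seeds:
        f=least_squares(lambda q:np.r_[fk(q)[:3,3]-p,.3*(fk(q)[:3,:3]@C-R.as_matrix()).ravel(),1e-4*(q-q0)],np.clip(q0,lo+.001,hi-.001),bounds=(lo,hi),max_nfev=80)
        if best is None or f.cost<best.cost: best=f
    T=fk(best.x); return best.x,np.linalg.norm(T[:3,3]-p),np.degrees((Ro.from_matrix(T[:3,:3]@C).inv()*R).magnitude())
E
python3 - <<'E'
from ik import *
rng=np.random.default_rng(0)
now=np.array(observe()['qpos'])
for a in (0,25):
 h=np.cos(np.radians(a))*n+np.sin(np.radians(a))*d
 for th in (20,33,45):
  for dist in(-.235,-.2,-.16,-.12,-.08):
   p=np.r_[L-.0265*d+dist*n,.03]
   out=[]
   for nm,j5 in(('A',0.),('B',3.)):
    seeds=[np.array([.2,.6,0,2.0,j5,.4,-1.])+rng.normal(0,.4,7) for _ in range(4)]
    q,e,r=ik(p,Rt(h,np.radians(th),-1),seeds); out.append((nm,round(e*1000,1),round(r,1),q.round(2).tolist()))
   print(a,th,dist,out)
E
```

```text
0 20 -0.235 [('A', np.float64(26.2), np.float64(4.7), [-0.58, 0.64, 0.44, 2.21, -1.22, 0.2, -0.67]), ('B', np.float64(0.0), np.float64(0.0), [-0.53, 0.67, 0.38, 2.29, 4.02, 0.2, 0.37])]
0 20 -0.2 [('A', np.float64(18.1), np.float64(3.4), [-0.54, 0.68, 0.42, 2.15, -1.22, 0.2, -0.67]), ('B', np.float64(0.0), np.float64(0.0), [-0.55, 0.7, 0.42, 2.2, 4.35, 0.2, 0.03])]
0 20 -0.16 [('A', np.float64(9.2), np.float64(1.8), [-0.5, 0.72, 0.39, 2.07, -1.22, 0.2, -0.66]), ('B', np.float64(18.7), np.float64(3.6), [-0.02, 0.68, -0.17, 2.04, 0.77, 0.2, -2.48])]
0 20 -0.12 [('A', np.float64(0.5), np.float64(0.1), [-0.47, 0.76, 0.37, 2.0, -1.22, 0.2, -0.66]), ('B', np.float64(0.5), np.float64(0.1), [-0.47, 0.76, 0.37, 2.0, -1.22, 0.2, -0.66])]
0 20 -0.08 [('A', np.float64(0.0), np.float64(0.0), [-0.38, 0.79, 0.29, 1.89, -0.82, 0.2, -1.03]), ('B', np.float64(0.4), np.float64(0.1), [-0.02, 0.77, -0.16, 1.89, 0.79, 0.2, -2.48])]
0 33 -0.235 [('A', np.float64(71.0), np.float64(12.8), [-0.77, 0.61, 0.61, 2.21, -1.22, 0.2, -0.75]), ('B', np.float64(9.1), np.float64(0.6), [-0.41, 0.69, 0.21, 2.39, 3.13, 0.
[... 3769 characters left out ...]
np.float64(16.5), [0.6, 0.7, -0.55, 2.12, -1.22, 0.2, 0.32]), ('B', np.float64(1.5), np.float64(0.1), [0.6, 0.94, -0.66, 2.39, 3.17, 0.67, 2.28])]
25 45 -0.16 [('A', np.float64(1.7), np.float64(0.2), [1.09, 1.87, -1.46, 2.3, 2.43, 1.12, -2.48]), ('B', np.float64(0.0), np.float64(0.0), [-0.62, 0.97, 0.73, 2.3, 3.85, 1.08, 0.86])]
25 45 -0.12 [('A', np.float64(67.9), np.float64(13.9), [0.43, 0.78, -0.44, 1.95, -1.22, 0.2, 0.24]), ('B', np.float64(0.0), np.float64(0.0), [-0.58, 0.97, 0.7, 2.2, 3.89, 0.99, 0.81])]
25 45 -0.08 [('A', np.float64(0.0), np.float64(0.0), [0.98, 1.75, -1.45, 2.09, 2.34, 0.97, -2.48]), ('B', np.float64(0.0), np.float64(0.0), [-0.34, 0.87, 0.41, 2.09, 3.9, 0.77, 0.96])]
```

Branch A of the wrist runs into its J5/J6 limits for this approach. The other wrist branch (J5 about π) reaches it, so I'll reconfigure the wrist up high, away from the objects.

```bash
cat > plan.py <<'E'
from ik import *
o=observe(); now=np.array(o['qpos'])
print('fk err',(fk(now)[:3,3]-o['position']).round(4), np.degrees((Ro.from_matrix(fk(now)[:3,:3]@C).inv()*Rcur(o)).magnitude()).round(2))
E
python3 - <<'E'
from plan import *
rng=np.random.default_rng(1)
base=np.r_[.45,-.02,.33]
for p in ([.45,-.05,.33],[.5,-.1,.35],[.4,-.2,.33]):
 for th in (35,50):
  seeds=[np.array([-.2,.3,0,2.2,3.1,.7,1.])+rng.normal(0,.2,7) for _ in range(3)]
  q,e,r=ik(p,Rt(n,np.radians(th),-1),seeds); print(p,th,round(e*1000,1),round(r,1),q.round(2))
qB=np.array([-.2,.3,0,2.2,3.1,.7,1.])
for J5,J6,J7 in((0,.7,-.3),(.8,.7,-.3),(1.6,.7,.2),(2.4,.7,.6),(3.1,.7,1)):
  T=fk([.2,.3,0,2.1,J5,J6,J7]);print(J5,T[:3,3].round(3),'x',T[:3,2].round(2),'y',T[:3,1].round(2))
E
```

```text
fk err [-0.004   0.0043 -0.0058] 2.29
[0.45, -0.05, 0.33] 35 74.5 8.1 [-1.08  0.16  1.19  2.39  4.37  0.2   0.28]
[0.45, -0.05, 0.33] 50 52.3 0.3 [ 1.21 -0.12 -1.09  2.39  4.37  0.2   0.3 ]
[0.5, -0.1, 0.35] 35 61.3 9.9 [-0.99  0.09  1.18  2.39  4.37  0.2   0.38]
[0.5, -0.1, 0.35] 50 7.6 1.2 [ 0.49 -0.05 -0.29  2.38  4.37  0.2   0.42]
[0.4, -0.2, 0.33] 35 86.9 9.8 [ 1.11  0.13 -0.67  2.39  4.37  0.2   0.69]
[0.4, -0.2, 0.33] 50 62.4 2.0 [ 1.92  0.26 -1.46  2.39  4.37  0.2   0.8 ]
0 [ 0.442 -0.128  0.193] x [ 0.04 -0.01 -1.  ] y [ 0.87 -0.49  0.04]
0.8 [ 0.444 -0.256  0.228] x [ 0.05 -0.5  -0.87] y [ 0.99  0.1  -0.  ]
1.6 [ 0.518 -0.327  0.311] x [ 0.33 -0.77 -0.55] y [ 0.4   0.64 -0.65]
2.4 [ 0.619 -0.299  0.393] x [ 0.71 -0.66 -0.24] y [-0.3   0.03 -0.95]
3.1 [ 0.681 -0.204  0.423] x [ 0.94 -0.3  -0.13] y [-0.32 -0.8  -0.5 ]
```

```bash
cat >> plan.py <<'E'
def rows(wps,mr=.12,mt=35,mj=.12,show=True):
    out=[];q=now.copy()
    for w in wps:
        w=np.array(w,float)
        A=fk(q);B=fk(w)
        k=1
        while True:
            qs=[q+(w-q)*i/k for i in range(k+1)];Ts=[fk(x) for x in qs];inc=[]
            for a,b in zip(Ts,Ts[1:]):
                Ra=a[:3,:3]@C;Rb=b[:3,:3]@C
                inc.append(np.r_[Ra.T@(b[:3,3]-a[:3,3])*1000,Ro.from_matrix(Ra.T@Rb).as_rotvec()])
            inc=np.array(inc)
            if np.abs(inc[:,:3]).max()<mt and np.abs(inc[:,3:]).max()<mr and np.abs((w-q)/k).max()<mj: break
            k+=1
        out+=list(inc);print('wp after',len(out),'rows; tcp',B[:3,3].round(3),'toolx',B[:3,2].round(2)); q=w
    print('['+', '.join('['+', '.join(f'{v:.0f}' for v in r[:3])+', '+', '.join(f'{v:.2f}' for v in r[3:])+']' for r in out)+']')
E
python3 - <<'E'
from plan import *
print(now.round(2))
rows([[.55,.3,-.2,2.0,-.4,.7,-.3],[.5,.3,-.1,2.1,0,.7,-.5],[.4,.3,0,2.1,.8,.6,-.3]])
E
```

```text
fk err [-0.004   0.0043 -0.0058] 2.29
[ 0.69  0.5  -0.4   2.25 -1.26  0.16  0.2 ]
wp after 8 rows; tcp [ 0.504 -0.159  0.242] toolx [ 0.29  0.2  -0.93]
wp after 12 rows; tcp [ 0.408 -0.212  0.194] toolx [ 0.05  0.01 -1.  ]
wp after 20 rows; tcp [ 0.412 -0.335  0.226] toolx [ 0.05 -0.48 -0.87]
[[-9, -2, -21, -0.06, 0.03, -0.03], [-10, -2, -17, -0.06, 0.01, -0.03], [-11, -1, -13, -0.06, -0.00, -0.03], [-12, -1, -9, -0.06, -0.01, -0.02], [-14, 0, -5, -0.05, -0.03, -0.02], [-15, 1, -1, -0.05, -0.04, -0.01], [-17, 2, 3, -0.04, -0.05, -0.01], [-18, 4, 7, -0.04, -0.06, -0.00], [5, -3, 31, -0.01, -0.08, 0.00], [5, -3, 30, -0.01, -0.08, 0.00], [5, -3, 29, -0.01, -0.08, 0.00], [6, -3, 28, -0.01, -0.08, 0.01], [-1, 11, 14, -0.10, -0.06, 0.04], [-1, 10, 14, -0.10, -0.06, 0.04], [-1, 10, 14, -0.10, -0.06, 0.03], [-1, 9, 14, -0.11, -0.06, 0.03], [-1, 9, 14, -0.11, -0.06, 0.03], [-1, 9, 14, -0.11, -0.06, 0.03], [-1, 8, 14, -0.11, -0.06, 0.03], [-1, 8, 13, -0.11, -0.06, 0.03]]
```

jog_arm(
  commands=[
    [-9,-2,-21,-0.06,0.03,-0.03],
    [-10,-2,-17,-0.06,0.01,-0.03],
    [-11,-1,-13,-0.06,0,-0.03],
    [-12,-1,-9,-0.06,-0.01,-0.02],
    [-14,0,-5,-0.05,-0.03,-0.02],
    [-15,1,-1,-0.05,-0.04,-0.01],
    [-17,2,3,-0.04,-0.05,-0.01],
    [-18,4,7,-0.04,-0.06,0],
    [5,-3,31,-0.01,-0.08,0],
    [5,-3,30,-0.01,-0.08,0],
    [5,-3,29,-0.01,-0.08,0],
    [6,-3,28,-0.01,-0.08,0.01],
  ],
)

```text
clock: 11.4
position: [0.408, -0.2294, 0.1885]
tool_rot: [-2.852, 1.521, 1.029]
force: [-0.3, 0.9, -0.5]
grip_width: 0.0402
```

Run:
```python
from plan import *
print(now.round(2),o['position'])
rows([[.4,.3,0,2.1,.8,.6,-.3],[.4,.3,0,2.1,1.6,.6,0]])
```

```text
fk err [ 0.0078  0.0133 -0.0089] 0.75
[ 0.31  0.36  0.14  2.06 -0.15  0.73 -0.28] [ 0.40795902 -0.22938003  0.18845098]
wp after 8 rows; tcp [ 0.412 -0.335  0.226] toolx [ 0.05 -0.48 -0.87]
wp after 17 rows; tcp [ 0.462 -0.409  0.299] toolx [ 0.24 -0.76 -0.6 ]
[[-2, 7, 16, -0.09, -0.07, 0.03], [-2, 7, 16, -0.09, -0.06, 0.03], [-3, 7, 15, -0.09, -0.06, 0.03], [-3, 8, 15, -0.09, -0.06, 0.03], [-3, 8, 14, -0.10, -0.06, 0.03], [-3, 8, 14, -0.10, -0.06, 0.04], [-3, 9, 14, -0.10, -0.06, 0.04], [-3, 9, 13, -0.10, -0.06, 0.04], [-0, 3, 13, -0.11, -0.05, 0.01], [-0, 3, 13, -0.11, -0.05, 0.01], [-0, 3, 13, -0.11, -0.05, 0.01], [-0, 2, 13, -0.11, -0.05, 0.01], [-0, 2, 13, -0.11, -0.05, 0.00], [-0, 1, 13, -0.11, -0.05, 0.00], [-0, 1, 13, -0.11, -0.05, 0.00], [-0, 0, 13, -0.11, -0.05, -0.00], [-0, 0, 13, -0.11, -0.05, -0.00]]
```

jog_arm(
  commands=[
    [-2,7,16,-0.09,-0.07,0.03],
    [-2,7,16,-0.09,-0.06,0.03],
    [-3,7,15,-0.09,-0.06,0.03],
    [-3,8,15,-0.09,-0.06,0.03],
    [-3,8,14,-0.1,-0.06,0.03],
    [-3,8,14,-0.1,-0.06,0.04],
    [-3,9,14,-0.1,-0.06,0.04],
    [-3,9,13,-0.1,-0.06,0.04],
  ],
)

```text
clock: 12.2
position: [0.4008, -0.3528, 0.2204]
tool_rot: [0.068, 1.077, -1.485]
force: [0.4, -0.3, -0.3]
grip_width: 0.0402
```

Run:
```python
from plan import *
print(now.round(2),o['position'])
q=now.copy();q[4]=1.7;q[5]=.6;q[6]=now[6]+.3
q2=q.copy();q2[4]=2.4;q2[6]+=.3
rows([q,q2])
```

```text
fk err [-0.0039  0.04   -0.0161] 2.23
[ 0.09  0.33  0.32  2.15  0.68  0.55 -0.17] [ 0.40075399 -0.35284576  0.22043953]
wp after 10 rows; tcp [ 0.456 -0.402  0.294] toolx [ 0.23 -0.81 -0.54]
wp after 18 rows; tcp [ 0.543 -0.387  0.346] toolx [ 0.56 -0.76 -0.34]
[[-0, 1, 14, -0.12, -0.05, -0.00], [-0, 0, 14, -0.12, -0.05, -0.00], [-0, -0, 14, -0.12, -0.05, -0.00], [-0, -1, 14, -0.12, -0.05, -0.01], [-0, -1, 14, -0.12, -0.06, -0.01], [-0, -1, 15, -0.12, -0.06, -0.01], [-0, -2, 15, -0.12, -0.06, -0.01], [-0, -2, 15, -0.11, -0.06, -0.01], [-0, -3, 15, -0.11, -0.06, -0.01], [-0, -3, 15, -0.11, -0.06, -0.02], [-0, -2, 13, -0.11, -0.05, -0.01], [-0, -3, 13, -0.11, -0.05, -0.01], [-0, -3, 13, -0.11, -0.05, -0.01], [-0, -4, 12, -0.11, -0.05, -0.02], [-0, -4, 12, -0.11, -0.05, -0.02], [-0, -4, 12, -0.11, -0.05, -0.02], [-0, -5, 12, -0.11, -0.04, -0.02], [-0, -5, 12, -0.11, -0.04, -0.02]]
```

jog_arm(
  commands=[
    [0,1,14,-0.12,-0.05,0],
    [0,0,14,-0.12,-0.05,0],
    [0,0,14,-0.12,-0.05,0],
    [0,-1,14,-0.12,-0.05,-0.01],
    [0,-1,14,-0.12,-0.06,-0.01],
    [0,-1,15,-0.12,-0.06,-0.01],
    [0,-2,15,-0.12,-0.06,-0.01],
    [0,-2,15,-0.11,-0.06,-0.01],
    [0,-3,15,-0.11,-0.06,-0.01],
    [0,-3,15,-0.11,-0.06,-0.02],
  ],
)

```text
clock: 13.2
position: [0.4639, -0.4422, 0.2893]
tool_rot: [-1.033, 0.572, -1.21]
force: [0.4, -0.2, -0.2]
grip_width: 0.0404
```

Run:
```python
from plan import *
print(now.round(2),o['position'],Rcur().as_matrix().round(2))
q=now.copy();q[4]=2.6;q[5]=.6;q[6]=now[6]+.2
q2=q.copy();q2[4]=3.2;q2[6]+=.0
rows([q,q2])
v,k=rot(Rt(n,np.radians(50),-1));print(v,k)
```

```text
fk err [-0.0292  0.0507 -0.0376] 4.19
[-0.    0.4   0.43  2.23  1.88  0.57  0.01] [ 0.46386172 -0.44216838  0.28926778] [[ 0.3   0.32  0.9 ]
 [-0.79  0.62  0.04]
 [-0.54 -0.72  0.43]]
wp after 7 rows; tcp [ 0.527 -0.365  0.289] toolx [ 0.58 -0.71 -0.4 ]
wp after 13 rows; tcp [ 0.582 -0.298  0.286] toolx [ 0.79 -0.45 -0.41]
[[-0, -2, 15, -0.12, -0.06, -0.01], [-0, -2, 15, -0.11, -0.06, -0.01], [-0, -3, 15, -0.11, -0.06, -0.01], [-0, -3, 15, -0.11, -0.06, -0.01], [-0, -3, 15, -0.11, -0.06, -0.02], [-0, -4, 15, -0.11, -0.06, -0.02], [-0, -4, 15, -0.11, -0.05, -0.02], [-0, -4, 14, -0.08, -0.05, -0.02], [-0, -4, 14, -0.08, -0.05, -0.02], [-0, -4, 14, -0.08, -0.05, -0.02], [-0, -4, 14, -0.08, -0.05, -0.02], [-0, -4, 14, -0.08, -0.05, -0.02], [-0, -4, 14, -0.08, -0.05, -0.02]]
[-2.57660289 -1.19281076 -0.50126068] 19
```

jog_arm(
  commands=[
    [0,-2,15,-0.12,-0.06,-0.01],
    [0,-2,15,-0.11,-0.06,-0.01],
    [0,-3,15,-0.11,-0.06,-0.01],
    [0,-3,15,-0.11,-0.06,-0.01],
    [0,-3,15,-0.11,-0.06,-0.02],
    [0,-4,15,-0.11,-0.06,-0.02],
    [0,-4,15,-0.11,-0.05,-0.02],
  ],
)

```text
clock: 13.9
position: [0.5543, -0.412, 0.3144]
tool_rot: [-1.689, 0.405, -0.776]
force: [-0.4, 0.3, 0.6]
grip_width: 0.0402
```

Run:
```python
from plan import *
print(now.round(3).tolist(),o['position'],o['tool_rot'],Rcur().as_matrix().round(2))
q=now.copy();q[4]=3.2
rows([q])
v,k=rot(Rt(n,np.radians(50),-1));print(v,k)
v,k=rot(Rt(n,np.radians(50),1));print(v,k)
```

```text
fk err [-0.0435  0.0365 -0.0447] 4.8
[0.124, 0.415, 0.34, 2.274, 2.732, 0.678, 0.18] [ 0.55425202 -0.41196662  0.31438379] [-1.68921895  0.40453631 -0.77588137] [[ 0.66 -0.36  0.66]
 [-0.64  0.19  0.74]
 [-0.39 -0.91 -0.11]]
wp after 4 rows; tcp [ 0.559 -0.316  0.266] toolx [ 0.78 -0.47 -0.41]
[[-1, -4, 19, -0.09, -0.07, -0.02], [-1, -4, 19, -0.09, -0.07, -0.02], [-1, -4, 19, -0.09, -0.07, -0.02], [-1, -4, 19, -0.09, -0.07, -0.02]]
[-1.76997883 -0.71319305 -0.31937142] 13
[ 1.23852445 -0.29666181  0.6624799 ] 9
```

```bash
cat > fit.py <<'E'
from h import *
from scipy.optimize import least_squares
import json,pickle,os
data=[([1.212,.521,-.036,1.599,.021,1.021,-.113],[.17786,-.59881,.24172],[-1.51122,1.56965,1.91912]),
([0.39961573,0.40238116,-0.17892249,1.79977768,0.09043108,0.94494936,-1.10942166],[0.51014776,-0.20091729,0.24247879],[1.615,1.567,-1.247]),
([0.83331338,0.48884074,-0.4971639,1.77546293,-0.2388955,0.94969929,-0.13789717],[0.51751777,-0.18695108,0.24454742],[-2.846,1.151,1.202]),
([1.04297787,0.76862716,-0.71526063,1.5637528,-0.27696865,1.27884002,0.50896668],[0.51649056,-0.19131521,0.24466297],[3.116,.77,1.523]),
([0.91061099,1.02464924,-0.63309777,1.63532015,-0.20272567,0.91877084,0.5245306],[0.54822146,-0.14911463,0.04304611],[-3.127,.812,1.504]),
([1.01662194,0.98408523,-0.72440054,2.0838008,-0.65927879,0.30716964,0.70535758],[0.50197879,-0.07578154,0.02261644],[3.112,.799,1.056]),
([0.6894525,0.49750849,-0.3955413,2.24539524,-1.26282997,0.16193081,0.1974117],[0.50207907,-0.14717625,0.12654004],[-2.93,1.061,.377]),
([.31,.36,.14,2.06,-.15,.73,-.28],[.408,-.2294,.1885],[-2.852,1.521,1.029]),
([.09,.33,.32,2.15,.68,.55,-.17],[.4008,-.3528,.2204],[.068,1.077,-1.485]),
([0,.4,.43,2.23,1.88,.57,.01],[.4639,-.4422,.2893],[-1.033,.572,-1.21]),
([0.124, 0.415, 0.34, 2.274, 2.732, 0.678, 0.18],[.55425,-.41197,.31438],[-1.68922,.40454,-.77588])]
if os.path.exists('more.json'): data+=json.load(open('more.json'))
C=np.c_[[0,0,1],[0,1,0],[-1,0,0]]
sg=[-1,1,-1,1,-1,1,-1]
def fkP(q,P):
    P=np.asarray(P); off=P[:7]; t=P[7:31].reshape(8,3); T=np.eye(3);p=np.zeros(3)
    for i,ax in enumerate('ZYZYZYZ'):
        p=p+T@t[i]; T=T@Ro.from_euler(ax,off[i]+sg[i]*q[i]).as_matrix()
    return T,p+T@t[7]
x0=np.zeros(31);x0[0]=-.08;x0[6]=1.5;x0[9]=.314;x0[7+8]=.465;x0[7+14]=.4;x0[30]=.272
def res(P):
    r=[]
    for q,p,e in data:
        T,pp=fkP(q,P); r+=list(pp-p); r+=list(.3*(T@C-Ro.from_euler('xyz',e).as_matrix()).ravel())
    return np.r_[r,1e-2*(P-x0)]
if __name__=='__main__':
    f=least_squares(res,x0); P=f.x; print(P[:7].round(3));print(P[7:].reshape(8,3).round(3))
    for q,p,e in data: print((fkP(q,P)[1]-p).round(4),np.degrees((Ro.from_matrix(fkP(q,P)[0]@C).inv()*Ro.from_euler('xyz',e)).magnitude()).round(2))
    np.save('P.npy',P)
E
python3 fit.py
```

```text
[ 3.000e-03  4.000e-03 -2.000e-03 -3.000e-03 -0.000e+00 -1.000e-03
  1.571e+00]
[[ 0.001  0.002  0.317]
 [ 0.001 -0.012  0.003]
 [-0.002 -0.012  0.499]
 [ 0.003 -0.019  0.034]
 [ 0.005 -0.019  0.41 ]
 [-0.003  0.     0.01 ]
 [ 0.004  0.     0.022]
 [-0.     0.001  0.294]]
[-0.0001  0.0001  0.0005] 0.17
[0.0001 0.0002 0.    ] 0.08
[-0.0003  0.0001  0.0001] 0.04
[ 0.     -0.0001  0.0001] 0.08
[ 0.0001  0.0003 -0.0004] 0.03
[-0.      0.0001  0.0002] 0.03
[ 0.0002 -0.0004  0.0003] 0.04
[ 0.0006 -0.0009 -0.0008] 0.23
[-0.0013  0.0003  0.0003] 0.21
[ 0.0006 -0.0002 -0.0014] 0.11
[0.0001 0.0006 0.001 ] 0.15
```

```bash
cat > ik2.py <<'E'
from fit import *
P=np.load('P.npy')
lo=np.array([-2.91,-.3,-1.5,.17,-1.26,.16,-2.52])+.05; hi=np.array([2.91,2.13,1.42,2.43,4.41,1.93,2.52])-.05
def ik(p,R,q0,reg=2e-3):
    def r(q):
        T,pp=fkP(q,P); return np.r_[pp-p,.3*(T@C-R.as_matrix()).ravel(),reg*(q-q0)]
    f=least_squares(r,np.clip(q0,lo+.001,hi-.001),bounds=(lo,hi),max_nfev=100)
    T,pp=fkP(f.x,P); return f.x,np.linalg.norm(pp-p)*1000,np.degrees((Ro.from_matrix(T@C).inv()*R).magnitude())
E
python3 - <<'E'
from ik2 import *
q0=np.array(observe()['qpos'])
for sgn in(-1,1):
 for th in(30,38,45):
  for dist in(-.24,-.2,-.15,-.11,-.075):
   q,e,r=ik(np.r_[L-.0265*d+dist*n,.028],Rt(n,np.radians(th),sgn),q0); print(sgn,th,dist,round(e,1),round(r,1),q.round(2))
E
```

```text
-1 30 -0.24 25.4 2.0 [ 0.35  0.86 -0.87  2.38  2.08  0.84  2.47]
-1 30 -0.2 0.6 0.1 [ 0.15  0.76 -0.57  2.38  2.28  0.68  2.22]
-1 30 -0.15 0.0 0.0 [-0.54  0.78  0.37  2.31  3.32  0.42  1.  ]
-1 30 -0.11 0.0 0.0 [-0.5   0.79  0.36  2.21  3.38  0.34  0.97]
-1 30 -0.075 0.0 0.0 [-0.46  0.8   0.33  2.12  3.43  0.27  0.94]
-1 38 -0.24 50.3 3.8 [ 0.4   1.01 -1.    2.38  2.17  1.1   2.47]
-1 38 -0.2 21.1 1.5 [ 0.44  1.01 -0.99  2.38  2.24  1.09  2.47]
-1 38 -0.15 0.2 0.0 [-0.42  0.81  0.18  2.38  2.96  0.66  1.36]
-1 38 -0.11 0.0 0.0 [-0.57  0.87  0.42  2.3   3.23  0.6   1.04]
-1 38 -0.075 0.0 0.0 [-0.55  0.87  0.42  2.21  3.28  0.53  1.01]
-1 45 -0.24 71.1 4.7 [ 0.41  1.17 -1.07  2.38  2.29  1.35  2.47]
-1 45 -0.2 41.1 2.5 [ 0.45  1.14 -1.04  2.38  2.36  1.3   2.47]
-1 45 -0.15 1.4 0.1 [ 0.48  1.13 -1.02  2.38  2.43  1.27  2.47]
-1 45 -0.11 0.0 0.0 [-0.6   0.94  0.42  2.35  3.11  0.83  1.08]
-1 45 -0.075 0.0 0.0 [-0.58  0.94  0.44  2.27  3.15  0.75  1.06]
1 30 -0.24 21.0 1.8 [ 0.68  1.33 -1.45  2.38  1.98  1.43 -0.26]
1 30 -0.2 0.1 0.0 [ 0.23  0.79 -0.67  2.38  2.23  0.73 -0.84]
1 30 -0.15 0.0 0.0 [ 0.09  0.75 -0.45  2.27  2.28  0.54 -0.89]
1 30 -0.11 0.0 0.0 [ 0.08  0.76 -0.4   2.18  2.22  0.47 -0.8 ]
1 30 -0.075 0.0 0.0 [ 0.05  0.77 -0.35  2.09  2.15  0.4  -0.71]
1 38 -0.24 47.3 3.6 [ 0.65  1.43 -1.45  2.38  2.15  1.55 -0.27]
1 38 -0.2 18.0 1.3 [ 0.68  1.44 -1.45  2.38  2.2   1.54 -0.24]
1 38 -0.15 0.0 0.0 [ 0.13  0.82 -0.52  2.35  2.47  0.81 -1.05]
1 38 -0.11 0.0 0.0 [ 0.14  0.83 -0.5   2.25  2.44  0.72 -0.97]
1 38 -0.075 0.0 0.0 [ 0.14  0.83 -0.48  2.17  2.4   0.66 -0.91]
1 45 -0.24 69.1 4.5 [ 0.62  1.56 -1.45  2.38  2.34  1.69 -0.24]
1 45 -0.2 38.4 2.3 [ 0.67  1.56 -1.45  2.38  2.39  1.65 -0.2 ]
1 45 -0.15 0.7 0.0 [ 0.57  1.24 -1.15  2.38  2.42  1.36 -0.53]
1 45 -0.11 0.0 0.0 [ 0.15  0.9  -0.53  2.31  2.57  0.95 -1.07]
1 45 -0.075 0.0 0.0 [ 0.16  0.9  -0.52  2.23  2.55  0.87 -1.02]
```

Run:
```python
from ik2 import *
q0=np.array(observe()['qpos'])
b=L-.0265*d-.1555*n
for sgn in(-1,1):
 for a in(0,15,30):
  h=np.cos(np.radians(a))*n+np.sin(np.radians(a))*d
  for th in(26,30,35):
   for back in(.075,.06,.043):
    q,e,r=ik(np.r_[b-back*h,.024],Rt(h,np.radians(th),sgn),q0,1e-3); print(sgn,a,th,back,round(e,1),round(r,1),q.round(2))
```

```text
-1 0 26 0.075 5.8 0.5 [ 0.31  0.81 -0.79  2.38  2.06  0.74  2.47]
-1 0 26 0.06 0.1 0.0 [ 0.04  0.71 -0.42  2.38  2.29  0.53  2.16]
-1 0 26 0.043 0.0 0.0 [-0.55  0.75  0.35  2.38  3.32  0.39  1.  ]
-1 0 30 0.075 18.4 1.5 [ 0.36  0.88 -0.88  2.38  2.1   0.86  2.47]
-1 0 30 0.06 7.6 0.6 [ 0.38  0.89 -0.89  2.38  2.12  0.87  2.47]
-1 0 30 0.043 0.2 0.0 [ 0.11  0.76 -0.52  2.38  2.32  0.66  2.17]
-1 0 35 0.075 34.0 2.6 [ 0.4   0.97 -0.96  2.38  2.16  1.02  2.47]
-1 0 35 0.06 23.1 1.8 [ 0.41  0.97 -0.96  2.38  2.18  1.02  2.47]
-1 0 35 0.043 10.6 0.8 [ 0.43  0.98 -0.96  2.38  2.21  1.02  2.47]
-1 15 26 0.075 7.8 0.7 [ 0.3   0.74 -0.57  2.38  2.42  0.46  2.47]
-1 15 26 0.06 0.2 0.0 [ 0.15  0.71 -0.38  2.38  2.66  0.42  2.19]
-1 15 26 0.043 0.0 0.0 [-0.37  0.74  0.28  2.37  3.59  0.45  1.13]
-1 15 30 0.075 20.4 1.7 [ 0.37  0.78 -0.64  2.38  2.47  0.54  2.47]
-1 15 30 0.06 9.7 0.8 [ 0.37  0.79 -0.65  2.38  2.47  0.56  2.47]
-1 15 30 0.043 0.2 0.0 [ 0.22  0.75 -0.47  2.38  2.65  0.52  2.23]
-1 15 35 0.075 35.8 2.8 [ 0.45  0.85 -0.71  2.38  2.55  0.63  2.47]
-1 15 35 0.06 25.0 1.9 [ 0.44  0.85 
[... 1769 characters left out ...]
[ 0.88  1.41 -1.45  2.38  2.14  1.24  0.14]
1 15 35 0.043 6.0 0.5 [ 0.87  1.42 -1.45  2.38  2.17  1.25  0.12]
1 30 26 0.075 0.0 0.0 [ 0.47  0.75 -0.59  2.35  2.61  0.31 -0.46]
1 30 26 0.06 0.0 0.0 [ 0.44  0.75 -0.58  2.32  2.58  0.29 -0.45]
1 30 26 0.043 0.0 0.0 [ 0.41  0.75 -0.56  2.29  2.54  0.27 -0.43]
1 30 30 0.075 0.0 0.0 [ 0.59  0.81 -0.71  2.38  2.65  0.42 -0.43]
1 30 30 0.06 0.0 0.0 [ 0.52  0.8  -0.65  2.35  2.71  0.39 -0.52]
1 30 30 0.043 0.0 0.0 [ 0.49  0.8  -0.64  2.32  2.68  0.37 -0.5 ]
1 30 35 0.075 5.0 0.4 [ 1.07  1.42 -1.45  2.38  2.07  1.    0.56]
1 30 35 0.06 0.2 0.0 [ 0.82  1.02 -1.02  2.38  2.43  0.6  -0.04]
1 30 35 0.043 0.0 0.0 [ 0.57  0.86 -0.7   2.36  2.83  0.48 -0.58]
```

```bash
cat >> ik2.py <<'E'
from scipy.spatial.transform import Slerp
def hd(a): return np.cos(np.radians(a))*n+np.sin(np.radians(a))*d
def cart(wps,mr=.12,mt=30,verbose=1):
    """wps: list of (pos,Rot); prints rows from current pose, checks IK"""
    o=observe();q=np.array(o['qpos']);p=np.array(o['position']);R=Rcur(o);out=[]
    for P1,R1 in wps:
        ang=(R.inv()*R1).magnitude(); k=int(max(1,np.ceil(ang/mr),np.ceil(np.linalg.norm(P1-p)*1000/mt)))
        S=Slerp([0,1],Ro.concatenate([R,R1]))
        for i in range(k):
            pa=p+(P1-p)*i/k;pb=p+(P1-p)*(i+1)/k;Ra=S(i/k);Rb=S((i+1)/k)
            q1,e,r=ik(pb,Rb,q); 
            out.append(np.r_[Ra.inv().apply(pb-pa)*1000,(Ra.inv()*Rb).as_rotvec()])
            if verbose: print(len(out),pb.round(3),'err',round(e,1),round(r,1),q1.round(2),'dq',np.abs(q1-q).max().round(2))
            q=q1
        p=P1;R=R1
    print('['+', '.join('['+', '.join(f'{v:.0f}' for v in r[:3])+', '+', '.join(f'{v:.2f}' for v in r[3:])+']' for r in out)+']')
E
python3 - <<'E'
from ik2 import *
b=L-.0265*d-.1555*n
R=Rt(hd(25),np.radians(28),1)
cart([(np.r_[.49,-.22,.2],R),(np.r_[b-.1*hd(35),.08],R),(np.r_[b-.065*hd(25),.024],R)])
E
```

```text
1 [ 0.548 -0.395  0.304] err 0.0 0.0 [0.11 0.37 0.33 2.27 2.69 0.55 0.16] dq 0.13
2 [ 0.543 -0.377  0.294] err 0.0 0.0 [0.11 0.34 0.33 2.26 2.65 0.42 0.15] dq 0.13
3 [ 0.537 -0.36   0.283] err 0.0 0.0 [0.11 0.31 0.33 2.24 2.62 0.29 0.13] dq 0.13
4 [ 0.531 -0.342  0.273] err 0.1 0.0 [0.31 0.28 0.1  2.22 2.29 0.21 0.42] dq 0.33
5 [ 0.525 -0.325  0.262] err 0.1 0.0 [ 0.67  0.29 -0.32  2.18  1.7   0.21  0.99] dq 0.59
6 [ 0.519 -0.307  0.252] err 0.1 0.0 [ 0.85  0.31 -0.52  2.15  1.24  0.21  1.41] dq 0.46
7 [ 0.513 -0.29   0.242] err 0.0 0.0 [ 1.07  0.36 -0.77  2.13  0.96  0.27  1.67] dq 0.28
8 [ 0.508 -0.272  0.231] err 0.0 0.0 [ 1.21  0.42 -0.93  2.11  0.8   0.33  1.8 ] dq 0.17
9 [ 0.502 -0.255  0.221] err 0.0 0.0 [ 1.3   0.49 -1.05  2.1   0.69  0.39  1.87] dq 0.11
10 [ 0.496 -0.237  0.21 ] err 0.0 0.0 [ 1.37  0.56 -1.13  2.09  0.61  0.43  1.91] dq 0.08
11 [ 0.49 -0.22  0.2 ] err 0.0 0.0 [ 1.41  0.63 -1.18  2.08  0.54  0.47  1.93] dq 0.07
12 [ 0.488 -0.195  0.185] err 0.0 0.0 [ 1.34  0.61 -1.13  2.13  0.57  0.39  1.86] dq 0.08
13 [ 0.487 -0.169  0.17 ] err 0.0 0.0 [ 1.24  0.58 -1.05  2.
[... 823 characters left out ...]
5] dq 0.05
[[-11, 15, 10, 0.07, -0.02, 0.09], [-9, 17, 9, 0.07, -0.02, 0.09], [-7, 18, 8, 0.07, -0.02, 0.09], [-6, 19, 7, 0.07, -0.02, 0.09], [-4, 20, 6, 0.07, -0.02, 0.09], [-2, 21, 5, 0.07, -0.02, 0.09], [0, 21, 4, 0.07, -0.02, 0.09], [2, 21, 2, 0.07, -0.02, 0.09], [4, 21, 1, 0.07, -0.02, 0.09], [6, 20, -1, 0.07, -0.02, 0.09], [8, 19, -2, 0.07, -0.02, 0.09], [17, 24, 0, 0.00, 0.00, 0.00], [17, 24, 0, 0.00, 0.00, 0.00], [17, 24, 0, 0.00, 0.00, 0.00], [17, 24, 0, 0.00, 0.00, 0.00], [17, 24, 0, 0.00, 0.00, 0.00], [17, 24, 0, 0.00, 0.00, 0.00], [17, 24, 0, 0.00, 0.00, 0.00], [17, 24, 0, 0.00, 0.00, 0.00], [22, 6, 1, 0.00, 0.00, 0.00], [22, 6, 1, 0.00, 0.00, 0.00], [22, 6, 1, 0.00, 0.00, 0.00]]
```

```bash
cat >> ik2.py <<'E'
def jrows(wps,mr=.12,mt=35,mj=.13):
    o=observe();q=np.array(o['qpos']);out=[]
    for w in wps:
        w=np.array(w,float);k=1
        while True:
            Ts=[fkP(q+(w-q)*i/k,P) for i in range(k+1)]
            inc=np.array([np.r_[(a[0]@C).T@(b[1]-a[1])*1000,Ro.from_matrix((a[0]@C).T@(b[0]@C)).as_rotvec()] for a,b in zip(Ts,Ts[1:])])
            if np.abs(inc[:,:3]).max()<mt and np.abs(inc[:,3:]).max()<mr and np.abs((w-q)/k).max()<mj: break
            k+=1
        out+=list(inc); print('wp',len(out)); [print('  ',T[1].round(3),(T[0]@C)[:,0].round(2)) for T in Ts[::3]]; q=w
    print('['+', '.join('['+', '.join(f'{v:.0f}' for v in r[:3])+', '+', '.join(f'{v:.2f}' for v in r[3:])+']' for r in out)+']')
E
python3 - <<'E'
from ik2 import *
b=L-.0265*d-.1555*n
q0=np.array(observe()['qpos'])
R=Rt(hd(25),np.radians(28),1)
s=np.array([.3,.73,-.5,2.35,2.5,.45,-.65])
q1,e,r=ik(np.r_[b-.068*hd(25),.024],R,s,1e-3); print(e,r,q1.round(2))
q2,e,r=ik(np.r_[b-.1*hd(45),.06],R,q1,1e-3); print(e,r,q2.round(2))
jrows([q2,q1])
E
```

```text
0.0007680956267359232 0.0001830419741765901 [ 0.43  0.76 -0.59  2.38  2.66  0.42 -0.62]
0.06761928186596791 0.00606719118539515 [ 0.66  0.7  -0.74  2.38  2.43  0.32 -0.3 ]
wp 14
   [ 0.554 -0.411  0.315] [ 0.66 -0.64 -0.39]
   [ 0.556 -0.348  0.221] [ 0.63 -0.52 -0.57]
   [ 0.545 -0.271  0.143] [ 0.59 -0.37 -0.72]
   [ 0.526 -0.184  0.088] [ 0.53 -0.18 -0.83]
   [ 0.503 -0.092  0.061] [ 0.47  0.03 -0.88]
wp 17
   [ 0.487 -0.03   0.06 ] [ 0.43  0.18 -0.88]
   [0.498 0.011 0.024] [ 0.43  0.18 -0.88]
[[2, 33, 20, 0.05, -0.03, 0.07], [2, 33, 18, 0.05, -0.03, 0.07], [2, 34, 16, 0.05, -0.02, 0.07], [2, 34, 15, 0.05, -0.02, 0.07], [2, 34, 13, 0.05, -0.02, 0.07], [2, 34, 12, 0.05, -0.02, 0.07], [2, 34, 11, 0.06, -0.02, 0.07], [2, 34, 10, 0.06, -0.02, 0.07], [1, 33, 9, 0.06, -0.02, 0.07], [1, 33, 8, 0.06, -0.01, 0.07], [0, 32, 7, 0.06, -0.01, 0.07], [-0, 32, 7, 0.06, -0.01, 0.07], [-1, 32, 6, 0.06, -0.01, 0.07], [-1, 31, 6, 0.06, -0.01, 0.07], [15, 10, 1, 0.00, 0.00, -0.00], [15, 11, 2, -0.00, -0.00, -0.00], [14, 13, 2, -0.00, -0.00, 0.00]]
```

jog_arm(
  commands=[
    [2,33,20,0.05,-0.03,0.07],
    [2,33,18,0.05,-0.03,0.07],
    [2,34,16,0.05,-0.02,0.07],
    [2,34,15,0.05,-0.02,0.07],
    [2,34,13,0.05,-0.02,0.07],
    [2,34,12,0.05,-0.02,0.07],
  ],
)

```text
clock: 14.5
position: [0.5369, -0.2689, 0.1261]
tool_rot: [-1.272, 0.846, -0.556]
force: [0.2, 0.2, 0.4]
grip_width: 0.0402
```

Run:
```python
from ik2 import *
o=observe();print(np.array(o['qpos']).round(2),o['position'],o['force'])
b=L-.0265*d-.1555*n
R=Rt(hd(25),np.radians(28),1)
s=np.array([.3,.73,-.5,2.35,2.5,.45,-.65])
q1,e,r=ik(np.r_[b-.068*hd(25),.024],R,s,1e-3)
q2,e,r=ik(np.r_[b-.1*hd(45),.06],R,q1,1e-3)
jrows([q2,q1])
```

```text
[ 0.23  0.56  0.04  2.33  2.76  0.48 -0.19] [ 0.53690463 -0.26891969  0.12613784] [0.16554581 0.18954403 0.39554083]
wp 8
   [ 0.537 -0.269  0.127] [ 0.56 -0.35 -0.75]
   [ 0.517 -0.185  0.074] [ 0.5  -0.17 -0.85]
   [ 0.498 -0.092  0.053] [ 0.46  0.03 -0.89]
wp 11
   [ 0.487 -0.03   0.06 ] [ 0.43  0.18 -0.88]
   [0.498 0.011 0.024] [ 0.43  0.18 -0.88]
[[3, 33, 10, 0.06, -0.02, 0.07], [2, 33, 10, 0.06, -0.02, 0.07], [1, 32, 10, 0.06, -0.02, 0.07], [1, 32, 9, 0.06, -0.02, 0.07], [-0, 31, 9, 0.06, -0.02, 0.07], [-2, 31, 10, 0.06, -0.02, 0.07], [-3, 30, 10, 0.06, -0.02, 0.07], [-4, 30, 10, 0.06, -0.02, 0.07], [15, 10, 1, 0.00, 0.00, -0.00], [15, 11, 2, -0.00, -0.00, -0.00], [14, 13, 2, -0.00, -0.00, 0.00]]
```

jog_arm(
  commands=[
    [0,33,10,0.06,-0.02,0.07],
    [0,33,10,0.06,-0.02,0.07],
    [0,32,10,0.06,-0.02,0.07],
    [-1,32,9,0.06,-0.02,0.07],
    [-2,31,9,0.06,-0.02,0.07],
    [-2,31,10,0.06,-0.02,0.07],
  ],
)

```text
clock: 15.1
position: [0.4833, -0.0781, 0.0519]
tool_rot: [-0.286, 1.097, 0.18]
force: [-1.1, 0.1, 0.4]
grip_width: 0.0399
```

Run:
```python
from ik2 import *
o=observe();print(np.array(o['qpos']).round(2),o['position'],o['force'])
b=L-.0265*d-.1555*n
R=Rt(hd(25),np.radians(28),1)
cart([(np.r_[b-.09*hd(45),.045],R),(np.r_[b-.068*hd(25),.024],R)],mt=20)
```

```text
[ 0.49  0.64 -0.44  2.4   2.82  0.32 -0.6 ] [ 0.48329777 -0.0780912   0.05189446] [-1.10611484  0.09068923  0.3636131 ]
1 [ 0.487 -0.06   0.05 ] err 0.4 0.0 [ 0.67  0.72 -0.72  2.38  2.39  0.38 -0.16] dq 0.44
2 [ 0.491 -0.042  0.047] err 0.0 0.0 [ 0.67  0.74 -0.75  2.37  2.38  0.38 -0.19] dq 0.03
3 [ 0.494 -0.023  0.045] err 0.0 0.0 [ 0.67  0.76 -0.78  2.37  2.37  0.38 -0.22] dq 0.03
4 [ 0.495 -0.012  0.038] err 0.0 0.0 [ 0.64  0.79 -0.79  2.37  2.36  0.42 -0.24] dq 0.04
5 [ 0.497 -0.     0.031] err 0.0 0.0 [ 0.62  0.81 -0.8   2.37  2.36  0.46 -0.25] dq 0.04
6 [0.498 0.011 0.024] err 0.0 0.0 [ 0.59  0.84 -0.81  2.37  2.36  0.5  -0.27] dq 0.04
[[5, 15, 10, 0.03, -0.01, 0.03], [6, 15, 9, 0.03, -0.01, 0.03], [6, 15, 9, 0.03, -0.01, 0.03], [9, 10, 2, 0.00, 0.00, 0.00], [9, 10, 2, 0.00, 0.00, 0.00], [9, 10, 2, 0.00, 0.00, 0.00]]
```

jog_arm(
  commands=[
    [5,15,10,0.03,-0.01,0.03],
    [6,15,9,0.03,-0.01,0.03],
    [6,15,9,0.03,-0.01,0.03],
    [0,0,0,0,0,0],
  ],
)

```text
clock: 15.5
position: [0.4918, -0.019, 0.043]
tool_rot: [0.021, 1.079, 0.424]
force: [-0.2, 0.1, -0.8]
grip_width: 0.0397
```

```bash
python3 - <<'E'
from ik2 import *
o=observe();print(np.array(o['qpos']).round(2),o['position'],o['force'])
b=L-.0265*d-.1555*n
R=Rt(hd(25),np.radians(28),1); print(rot(R))
cart([(np.r_[b-.068*hd(25),.024],R)],mt=15,verbose=0)
E
python3 st.py t7;  python3 -c "
from h import *
save('scene','s7.png')"
```

```text
[ 0.51  0.7  -0.56  2.38  2.81  0.3  -0.69] [ 0.49181404 -0.01895567  0.0429943 ] [-0.23907184  0.10946361 -0.75928619]
(array([ 0.01014527,  0.0033283 , -0.01670163]), 1)
[[8, 8, 2, 0.00, 0.00, -0.01], [8, 8, 2, 0.00, 0.00, -0.01], [8, 9, 2, 0.00, 0.00, -0.01]]
[ 0.49181404 -0.01895567  0.0429943 ] [0.02106783 1.07859959 0.42360706] [-0.23907184  0.10946361 -0.75928619]
tcp along -0.08586842130681276 dist -0.22174241284785381
```

View pics/t7z.png

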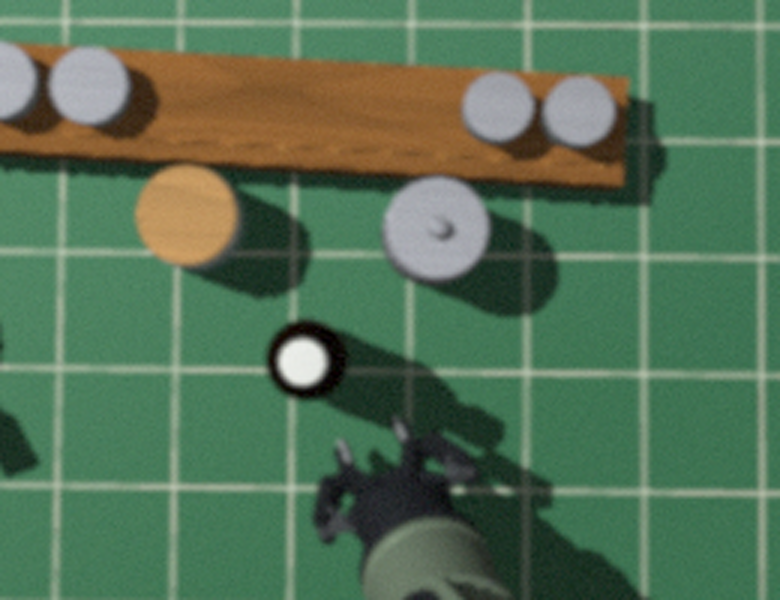

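View pics/s7.png

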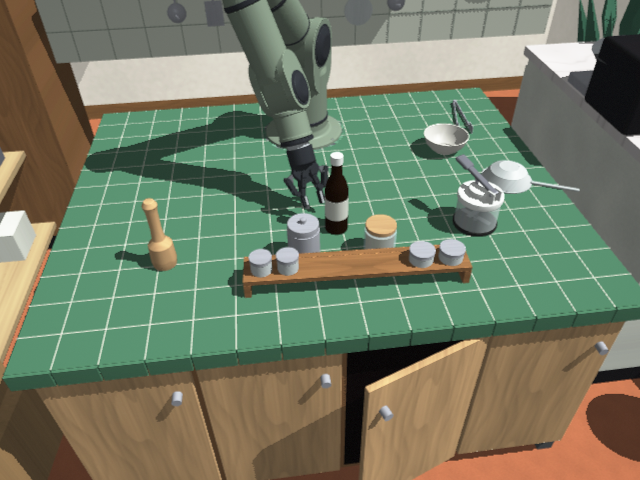

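Fingertips are at (345,445) and (400,425) and the bottle at (306,359), still upright. I'll move to just behind the bottle, lined up with it.

jog_arm(
  commands=[
    [8,8,2,0.003,0,-0.005],
    [8,9,2,0.003,0,-0.005],
    [8,10,2,0.003,0,-0.005],
    [0,0,0,0,0,0],
  ],
)

```text
clock: 16.0
position: [0.4955, 0.0077, 0.0239]
tool_rot: [-0.014, 1.081, 0.377]
force: [0.6, 0.3, 0.1]
grip_width: 0.0404
```

```bash
python3 - <<'E'
from ik2 import *
o=observe();print(np.array(o['qpos']).round(2),o['position'],o['force'])
b=L-.0265*d-.1555*n
R=Rt(hd(25),np.radians(28),1); print(rot(R))
cart([(np.r_[b-.045*hd(25),.024],R)],mt=10,verbose=0)
print('10mm n',Rcur().inv().apply([*(n*10),0]))
E
python3 st.py t8
```

```text
[ 0.4   0.75 -0.54  2.39  2.74  0.41 -0.71] [0.49547952 0.00774404 0.02386195] [0.61353496 0.32966111 0.08492763]
(array([0.0042983 , 0.0012901 , 0.00512383]), 1)
[[4, 1, 8, 0.00, 0.00, 0.00], [4, 1, 8, 0.00, 0.00, 0.00], [4, 1, 8, 0.00, 0.00, 0.00]]
10mm n [ 4.28683917 -4.2386318   7.97849671]
[0.49547952 0.00774404 0.02386195] [-0.01390243  1.08077843  0.37734246] [0.61353496 0.32966111 0.08492763]
tcp along -0.059023408969102055 dist -0.21936517477014514
```

View pics/t8z.png

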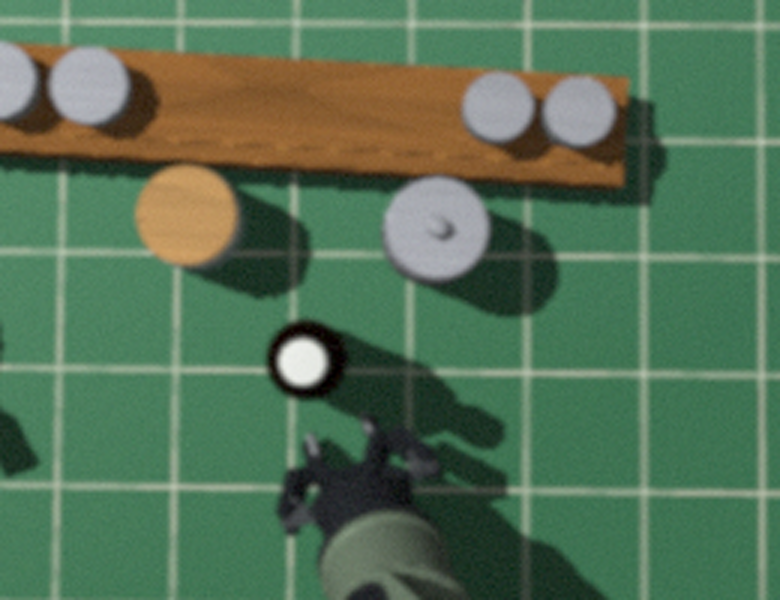

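Fingertip midpoint is at (339,432), and the hand axis passes within about 4 mm of the bottle's axis. I'll make contact and push towards the ledge.

jog_arm(
  commands=[
    [4,2,8,0,0,0],
    [4,2,8,0,0,0],
    [4,2,8,0,0,0],
    [3,-1,6,0,0,0],
    [3,-3,6,0,0,0],
    [3,-3,6,0,0,0],
  ],
)

```text
clock: 16.65
position: [0.5417, 0.0227, 0.0259]
tool_rot: [-0.016, 1.083, 0.375]
force: [-3.8, 0.6, -1.3]
grip_width: 0.0403
```

```bash
python3 - <<'E'
from ik2 import *
o=observe();print(np.array(o['qpos']).round(2),o['position'],o['force'])
print('10mm n',Rcur().inv().apply([*(n*10),0]))
E
python3 st.py t9; python3 -c "
from h import *
save('scene','s9.png')"
```

```text
[ 0.31  0.74 -0.48  2.28  2.68  0.32 -0.69] [0.54171289 0.02268889 0.02589824] [-3.83503183  0.56005924 -1.253261  ]
10mm n [ 4.27734259 -4.23042533  7.98794349]
[0.54171289 0.02268889 0.02589824] [-0.01601386  1.08262666  0.37456277] [-3.83503183  0.56005924 -1.253261  ]
tcp along -0.041872528936742086 dist -0.1739041336910297
```

View pics/t9z.png

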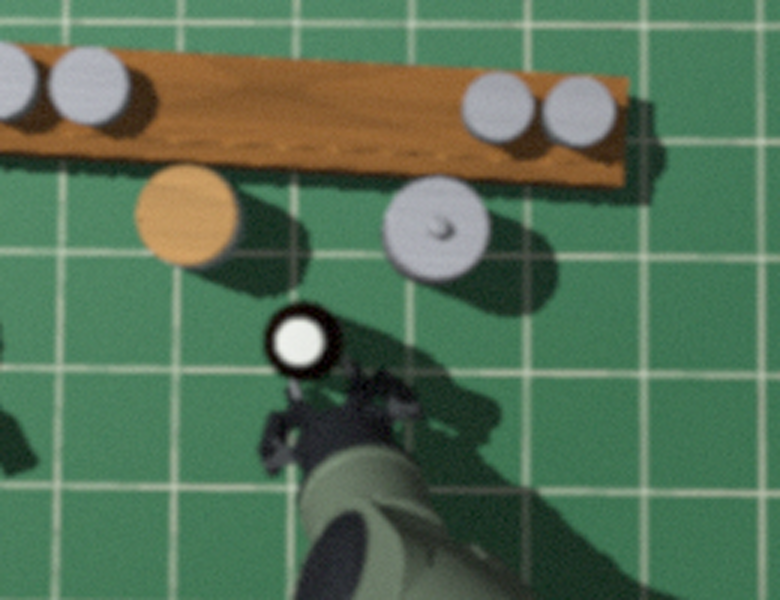

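View pics/s9.png

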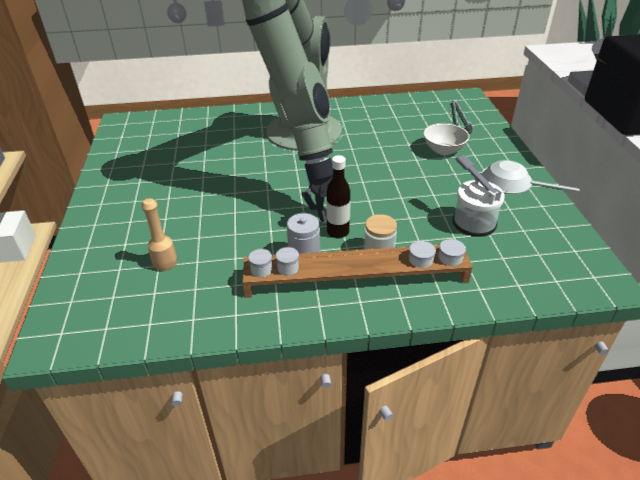

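Run:
```python
from ik2 import *
b=L-.0255*d-.105*n
cart([(np.r_[b-.041*hd(10),.025],Rt(hd(10),np.radians(36),1))],mt=6)
```

```text
1 [0.548 0.024 0.026] err 0.0 0.0 [ 0.31  0.76 -0.51  2.29  2.66  0.4  -0.73] dq 0.07
2 [0.554 0.026 0.026] err 0.0 0.0 [ 0.3   0.77 -0.52  2.3   2.65  0.46 -0.76] dq 0.07
3 [0.559 0.027 0.025] err 0.0 0.0 [ 0.3   0.79 -0.54  2.31  2.63  0.53 -0.8 ] dq 0.07
4 [0.565 0.029 0.025] err 0.0 0.0 [ 0.29  0.81 -0.55  2.32  2.61  0.6  -0.84] dq 0.07
5 [0.571 0.031 0.025] err 0.0 0.0 [ 0.27  0.83 -0.57  2.32  2.59  0.67 -0.88] dq 0.07
[[3, -1, 5, 0.05, -0.03, -0.03], [3, -0, 5, 0.05, -0.03, -0.03], [3, -0, 5, 0.05, -0.03, -0.03], [3, 0, 5, 0.05, -0.03, -0.03], [3, 1, 5, 0.05, -0.03, -0.03]]
```

jog_arm(
  commands=[
    [3,-1,5,0.05,-0.03,-0.03],
    [3,0,5,0.05,-0.03,-0.03],
    [3,0,5,0.05,-0.03,-0.03],
    [3,0,5,0.05,-0.03,-0.03],
    [3,1,5,0.05,-0.03,-0.03],
  ],
)

```text
clock: 17.25
position: [0.57, 0.0295, 0.0263]
tool_rot: [0.001, 0.926, 0.088]
force: [-2.5, 1.0, -1.9]
grip_width: 0.0402
```

```bash
python3 - <<'E'
from ik2 import *
o=observe();print(np.array(o['qpos']).round(2),o['position'],o['force'])
print(rot(Rt(hd(10),np.radians(36),1)))
print('10mm n',Rcur().inv().apply([*(n*10),0]))
E
python3 st.py t10
```

```text
[ 0.27  0.83 -0.58  2.33  2.57  0.71 -0.9 ] [0.57000932 0.02947798 0.02633573] [-2.5016278   0.9998479  -1.86793724]
(array([-0.03153683,  0.01622076,  0.02284419]), 1)
10mm n [ 5.95269335 -1.35178242  7.92070233]
[0.57000932 0.02947798 0.02633573] [6.17997931e-04 9.26262120e-01 8.79790883e-02] [-2.5016278   0.9998479  -1.86793724]
tcp along -0.033730538387555624 dist -0.14596701263026185
```

View pics/t10z.png

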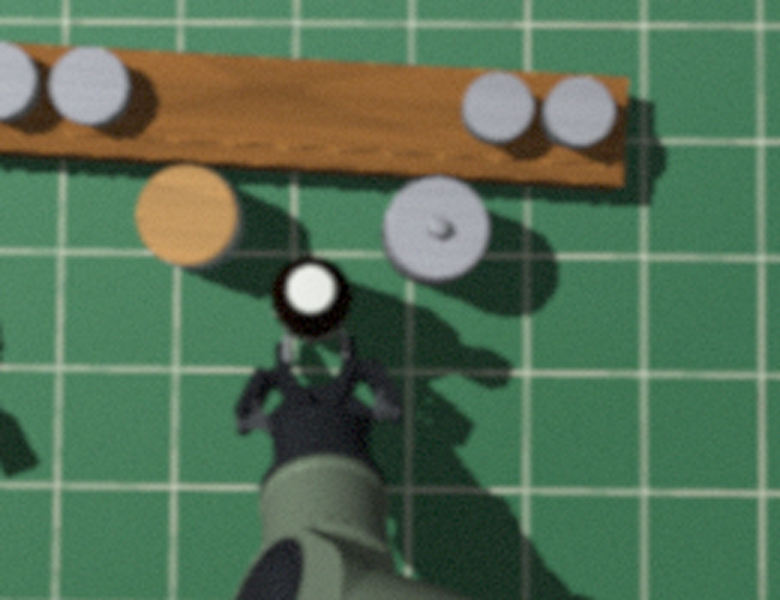

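The cap at (311,289) now sits forward of the body at (311,297), so the bottle may be leaning. I'll pause and look again.

jog_arm(
  commands=[
    [0,0,0,0,0,0],
    [-2,0,-3,0,0,0],
  ],
)

```text
clock: 17.5
position: [0.5666, 0.0303, 0.0257]
tool_rot: [0.002, 0.925, 0.089]
force: [-0.3, -0.9, 0.5]
grip_width: 0.0404
```

```bash
python3 st.py t11; python3 -c "
from h import *
im=save('scene','s11.png')[130:280,250:450,::-1]
cv2.imwrite('pics/s11z.png',cv2.resize(im,None,fx=4,fy=4,interpolation=cv2.INTER_CUBIC))"
```

```text
[0.5665981  0.03025829 0.02572402] [0.00215523 0.92548671 0.08873161] [-0.29031776 -0.86518407  0.52949731]
tcp along -0.03311518655372835 dist -0.14941180601315787
```

View pics/t11z.png

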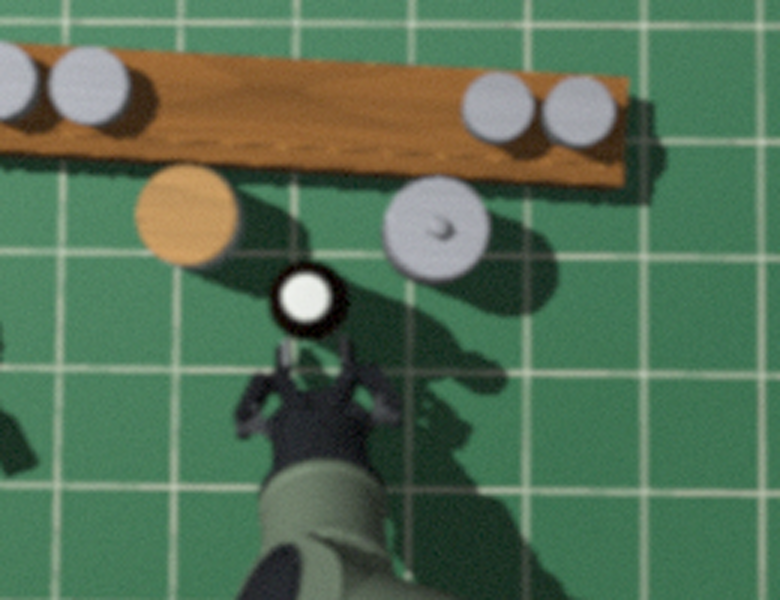

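View pics/s11z.png

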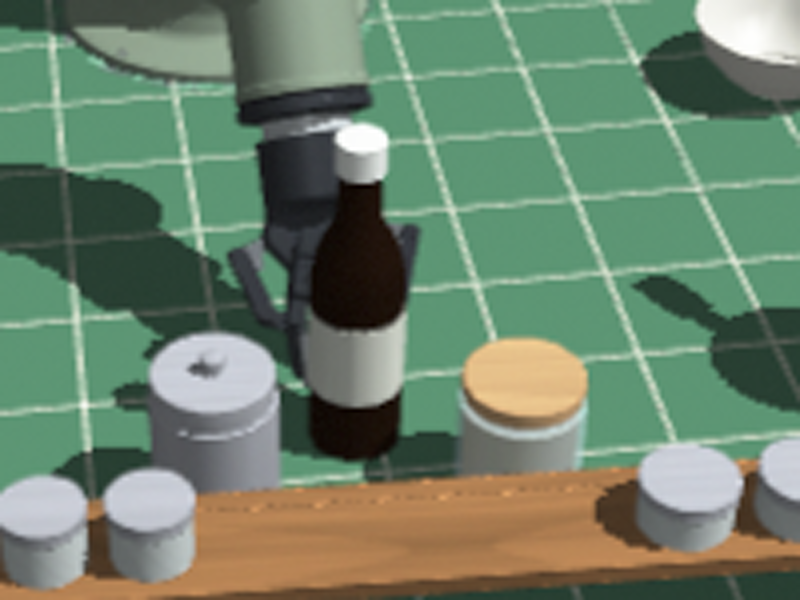

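Upright again at (308,299), on the centreline. The rock came from turning the hand while pushing. I'll back off slightly, go lower, square the heading, then push slower without turning.

Run:
```python
from ik2 import *
b=onplane('top',(308/3+199.8,299/3+159.8),.12)[:2];print(b,(b-L)@d,(b-L)@n)
a=(b-L)@d; dd=(b-L)@n
cart([(np.r_[L+a*d+(dd-.056)*n,.022],Rt(n,np.radians(38),1))],mt=6)
R=Rt(n,np.radians(38),1); print('10mm n',R.inv().apply([*(n*10),0]),'down',R.inv().apply([0,0,-10]))
```

```text
[0.60754825 0.03435455] -0.027054385469905483 -0.10870614358327339
1 [0.561 0.032 0.024] err 0.0 0.0 [ 0.24  0.85 -0.59  2.36  2.53  0.78 -0.94] dq 0.06
2 [0.556 0.035 0.023] err 0.0 0.0 [ 0.22  0.85 -0.6   2.37  2.49  0.84 -0.97] dq 0.05
3 [0.552 0.037 0.022] err 0.0 0.0 [ 0.19  0.86 -0.61  2.38  2.44  0.89 -1.  ] dq 0.05
[[-2, 3, -4, 0.04, -0.01, -0.03], [-2, 3, -5, 0.04, -0.01, -0.03], [-2, 2, -5, 0.04, -0.01, -0.03]]
10mm n [ 6.15659626e+00 -3.02125609e-17  7.88008387e+00] down [ 7.88010754e+00  3.46944695e-17 -6.15661475e+00]
```

jog_arm(
  commands=[
    [-2,3,-4,0.04,-0.01,-0.03],
    [-2,3,-5,0.04,-0.01,-0.03],
    [-2,2,-5,0.04,-0.01,-0.03],
    [0,0,0,0,0,0],
  ],
)

```text
clock: 18.0
position: [0.5522, 0.0353, 0.0235]
tool_rot: [0.003, 0.892, -0.066]
force: [0.6, 0.1, 0.4]
grip_width: 0.0403
```

```bash
python3 - <<'E'
from ik2 import *
print(rot(Rt(n,np.radians(38),1)))
b=L-.0265*d-.1087*n
print(shift([*(b-.046*n),.021]))
E
python3 st.py t12
```

```text
(array([-0.0173817 ,  0.01540357,  0.01135786]), 1)
[7.79341285 2.46107432 5.67124353]
[0.55218083 0.03529989 0.02350214] [ 0.00304323  0.89218457 -0.06641499] [0.61397216 0.10753919 0.39874262]
tcp along -0.028772759147409708 dist -0.16405480341224288
```

View pics/t12z.png

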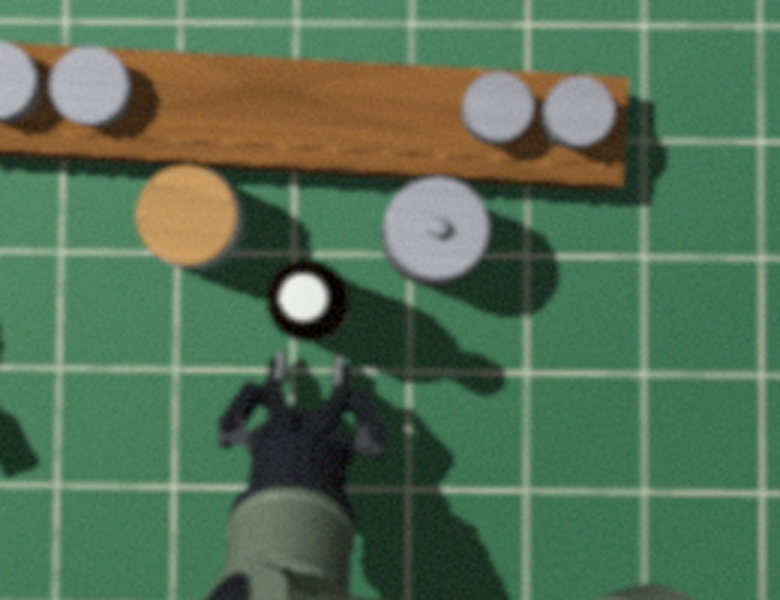

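Aligned: the fingertip midpoint is at column 309 and the bottle at (308,300). Now a slow straight push.

jog_arm(
  commands=[
    [5,1,3,-0.01,0.01,0.01],
    [5,0,2,0,0,0],
    [2.5,0,3,0,0,0],
    [2.5,0,3,0,0,0],
    [2.5,0,3,0,0,0],
    [2.5,0,3,0,0,0],
    [2.5,0,3,0,0,0],
    [2.5,0,3,0,0,0],
  ],
)

```text
clock: 18.85
position: [0.5867, 0.0325, 0.0183]
tool_rot: [0.003, 0.906, -0.045]
force: [-8.2, 0.5, 6.5]
grip_width: 0.0404
```

```bash
python3 st.py t13
```

```text
[0.58671187 0.03249596 0.0183058 ] [ 0.00345948  0.90605776 -0.04489536] [-8.17685191  0.50547718  6.51568903]
tcp along -0.02991283522975837 dist -0.1294289702804031
```

View pics/t13z.png

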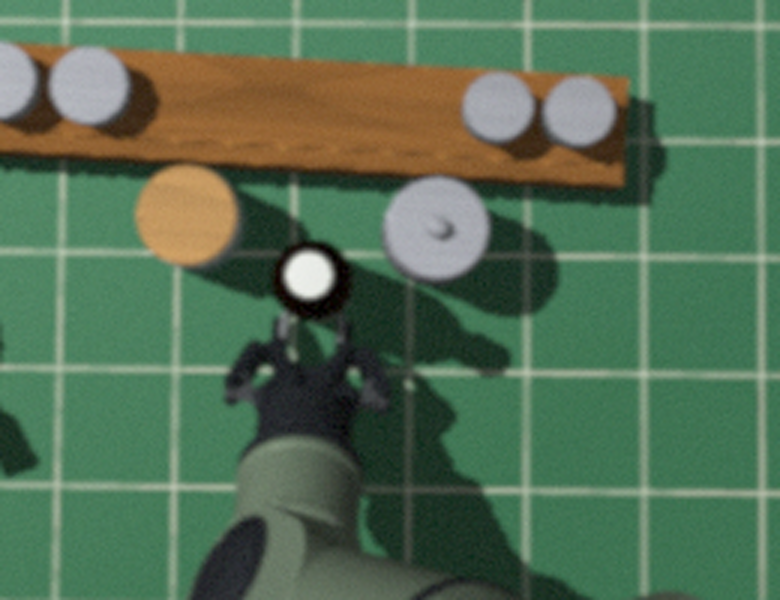

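jog_arm(
  commands=[
    [0,0,4,0,0,0],
    [0.5,0,4,0,0,0],
    [2,0,3,0,0,0],
    [2,0,3,0,0,0],
    [2,0,3,0,0,0],
    [2,0,3,0,0,0],
    [2,0,3,0,0,0],
  ],
)

```text
clock: 19.6
position: [0.6124, 0.0307, 0.0236]
tool_rot: [0.003, 0.909, -0.045]
force: [-3.6, 0.8, -2.1]
grip_width: 0.0401
```

```bash
python3 st.py t14; python3 -c "
from h import *
im=save('scene','s14.png')[130:280,250:450,::-1]
cv2.imwrite('pics/s14z.png',cv2.resize(im,None,fx=4,fy=4,interpolation=cv2.INTER_CUBIC))"
```

```text
[0.61239249 0.03065138 0.0235502 ] [ 0.00318761  0.90919292 -0.0450978 ] [-3.6412161   0.79939684 -2.05568945]
tcp along -0.03052029211596862 dist -0.10368944204772715
```

View pics/t14z.png

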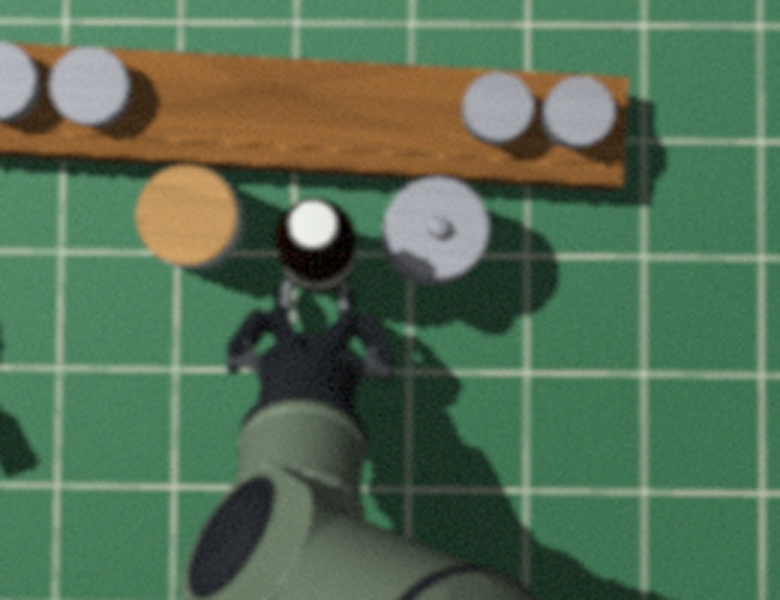

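View pics/s14z.png

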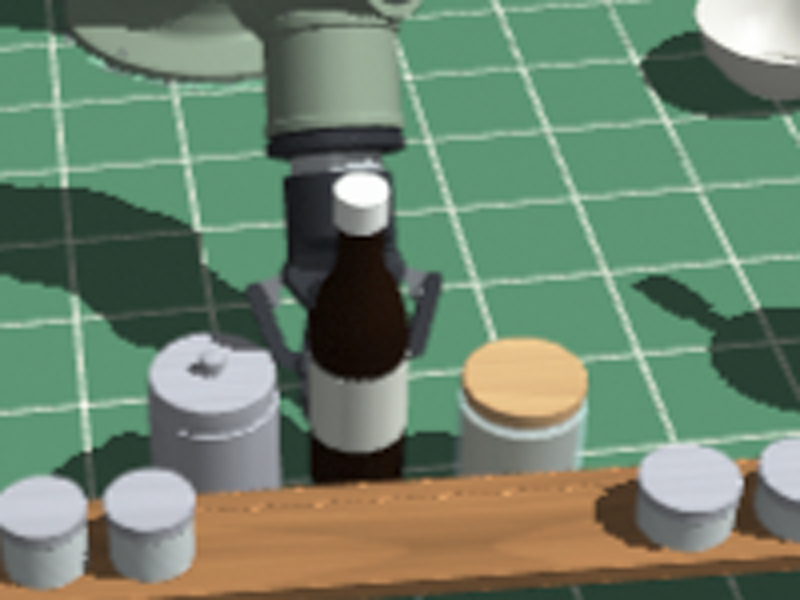

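Top view shows the cap at (313,225) ahead of the body at (313,240): the bottle is leaning forward because the tips rose while pushing. I'll ease back gently so it settles.

jog_arm(
  commands=[
    [0,0,-1,0,0,0],
    [-0.5,0,-1.5,0,0,0],
    [-1,0,-1.5,0,0,0],
    [-1,0,-2,0,0,0],
    [-1,0,-2,0,0,0],
  ],
)

```text
clock: 20.2
position: [0.6049, 0.031, 0.0224]
tool_rot: [0.003, 0.905, -0.046]
force: [1.3, 0.3, 0.8]
grip_width: 0.0401
```

```bash
python3 st.py t15
```

```text
[0.60494284 0.03102526 0.02241752] [ 0.00260332  0.90501665 -0.04614797] [1.30632913 0.27233204 0.81105792]
tcp along -0.0305051040939524 dist -0.11114842935171891
```

View pics/t15z.png

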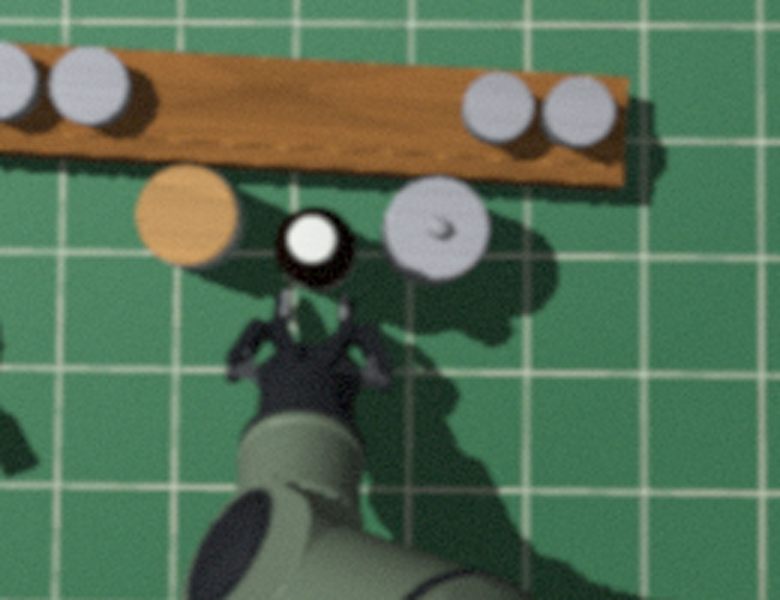

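Upright again: the cap-to-body offset at (315,247) is what perspective predicts. I'll continue slowly, with the tips descending slightly so friction presses the bottle down.

jog_arm(
  commands=[
    [2.7,0,3,0,0,0],
    [2.7,0,3,0,0,0],
    [2.7,0,3,0,0,0],
    [2.7,0,3,0,0,0],
    [2.7,0,3,0,0,0],
    [2.7,0,3,0,0,0],
  ],
)

```text
clock: 20.85
position: [0.628, 0.0305, 0.0199]
tool_rot: [0.003, 0.91, -0.043]
force: [-9.7, 0.1, 7.2]
grip_width: 0.04
```

```bash
python3 st.py t16
```

```text
[0.62803825 0.03047113 0.01993438] [ 0.00323116  0.90956436 -0.04329916] [-9.66003338  0.07168477  7.18368453]
tcp along -0.029947930708595263 dist -0.08805315810923728
```

View pics/t16z.png

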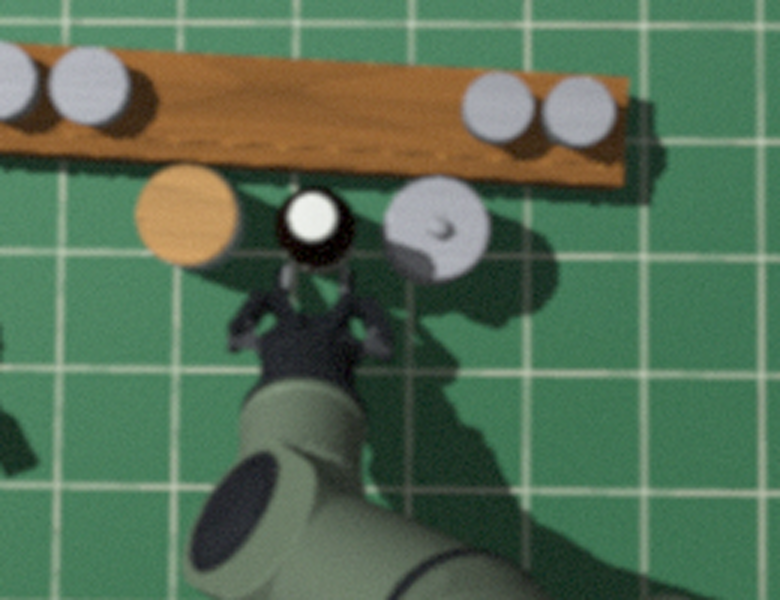

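Run:
```python
from h import *
for u,v in((315,227),(315,247)):
    b=onplane('top',(u/3+199.8,v/3+159.8),.12)[:2];print((b-L)@d,(b-L)@n)
```

```text
-0.029229406774681013 -0.05207273898177124
-0.03014482170087298 -0.06774251871200569
```

jog_arm(
  commands=[
    [2.6,0,3,0,0,0],
    [2.6,0,3,0,0,0],
    [2.6,0,3,0,0,0],
    [2.6,0,3,0,0,0],
  ],
)

```text
clock: 21.3
position: [0.6436, 0.0304, 0.019]
tool_rot: [0.004, 0.912, -0.041]
force: [-9.2, -0.2, 7.9]
grip_width: 0.0404
```

```bash
python3 st.py t17
```

```text
[0.64360822 0.03038881 0.01897215] [ 0.00391409  0.91230422 -0.04075554] [-9.21368111 -0.20692096  7.88126479]
tcp along -0.02928139287765117 dist -0.07249728743712928
```

View pics/t17z.png

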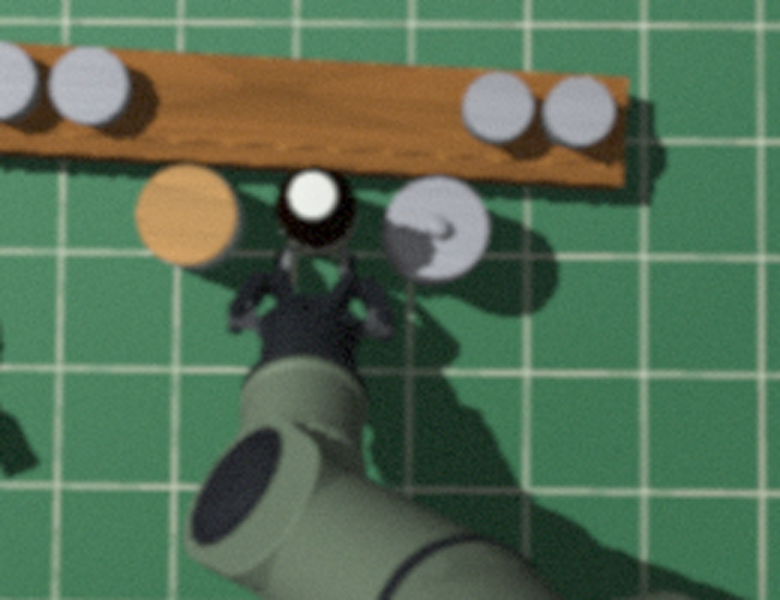

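jog_arm(
  commands=[
    [1.9,0,2.2,0,0,0],
    [1.9,0,2.2,0,0,0],
  ],
)

```text
clock: 21.55
position: [0.6496, 0.0304, 0.0187]
tool_rot: [0.004, 0.913, -0.04]
force: [-10.3, -1.2, 9.7]
grip_width: 0.0404
```

```bash
python3 st.py t18; python3 -c "
from h import *
im=save('scene','s18.png')[130:280,250:450,::-1]
cv2.imwrite('pics/s18z.png',cv2.resize(im,None,fx=4,fy=4,interpolation=cv2.INTER_CUBIC))"
```

```text
[0.64956822 0.03044515 0.01872962] [ 0.00422418  0.91321479 -0.03956895] [-10.31429522  -1.2162848    9.66617446]
tcp along -0.028938508665001028 dist -0.06654691246376573
```

View pics/t18z.png

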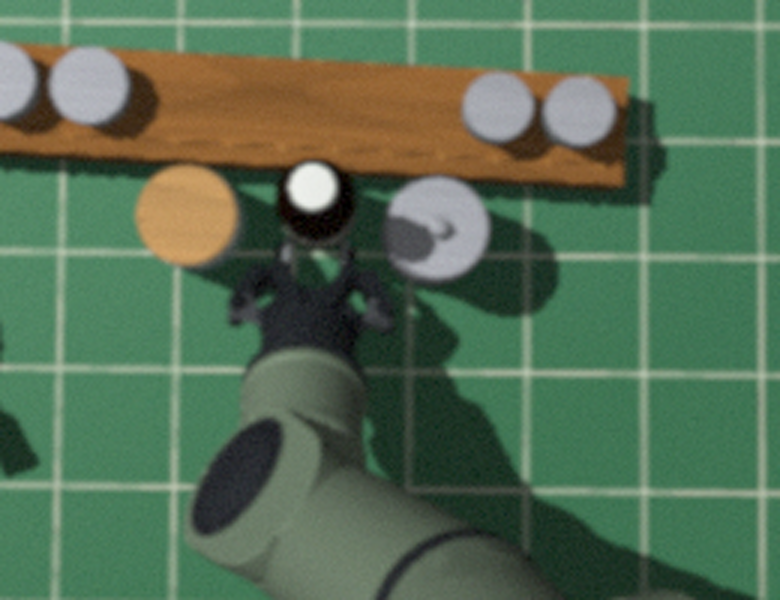

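View pics/s18z.png

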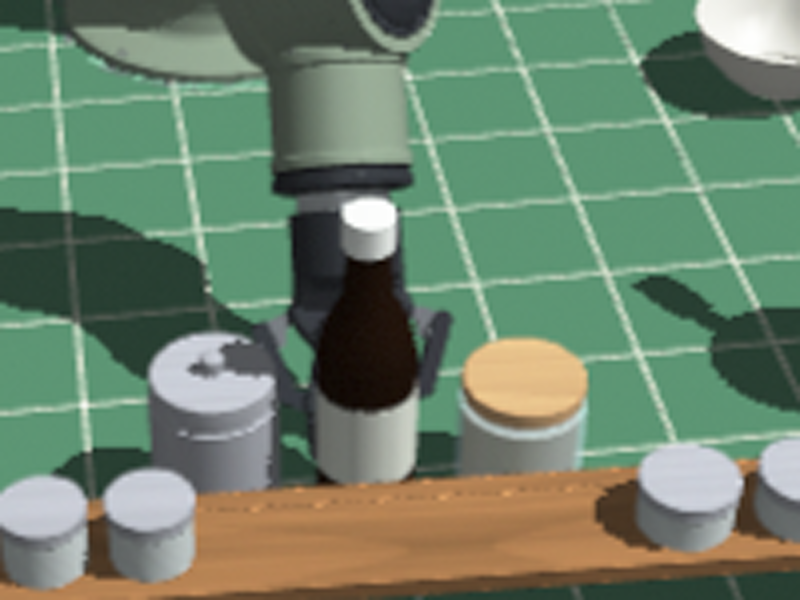

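Bottle at (316,202) is right at the ledge. I'll back out level.

jog_arm(
  commands=[
    [-1.2,0,-1.6,0,0,0],
    [-1.8,0,-2.4,0,0,0],
    [-3,0,-4,0,0,0],
    [-5,0,-6,0,0,0],
    [-6,0,-8,0,0,0],
    [-6,0,-8,0,0,0],
    [-6,0,-8,0,0,0],
    [-6,0,-8,0,0,0],
    [-6,0,-8,0,0,0],
    [-6,0,-8,0,0,0],
    [-6,0,-8,0,0,0],
    [0,0,0,0,0,0],
  ],
)

```text
clock: 22.85
position: [0.5543, 0.0345, 0.0179]
tool_rot: [0.005, 0.913, -0.039]
force: [-0.6, -0.3, 0.2]
grip_width: 0.0401
```

```bash
python3 st.py t19; python3 -c "
from h import *
im=save('scene','s19.png')[130:280,250:450,::-1]
cv2.imwrite('pics/s19z.png',cv2.resize(im,None,fx=4,fy=4,interpolation=cv2.INTER_CUBIC))"
```

```text
[0.55429685 0.03446753 0.01794981] [ 0.00463085  0.91285947 -0.03889539] [-0.59264322 -0.30272321  0.21730973]
tcp along -0.029502391741156597 dist -0.16190120247812084
```

View pics/t19z.png

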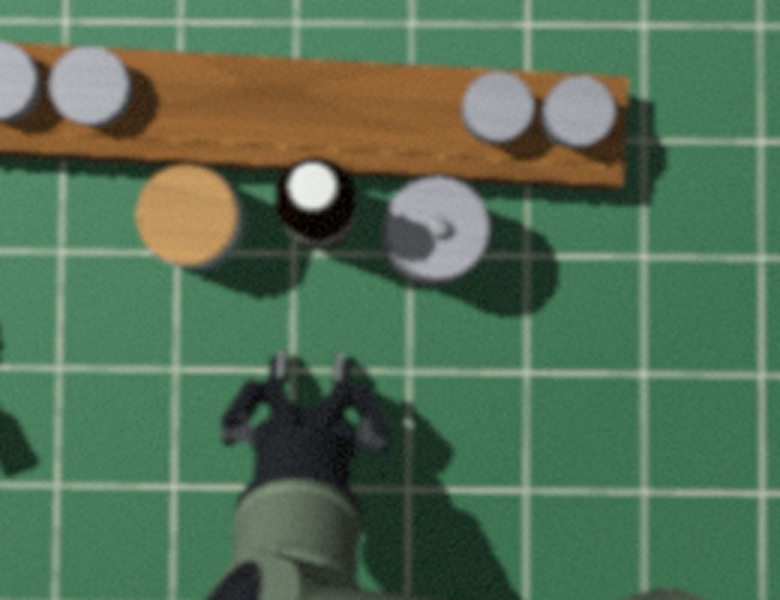

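View pics/s19z.png

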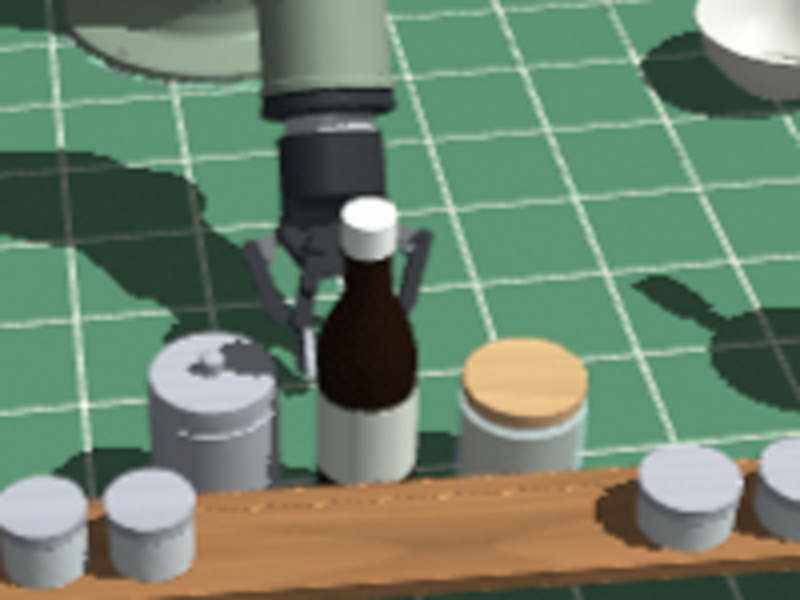

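Run:
```python
from h import *
f=lambda u,v,z:onplane('top',((u+.5)/3-.5+200,(v+.5)/3-.5+160),z)[:2]
for nm,b in(('cap',f(312,186.5,.24)),('ring',f(316,202,.12))):
    j=f(188,216,.096);t=f(437,229,.115)
    print(nm,b,'along',(b-L)@d,'dist',(b-L)@n,'jar',np.linalg.norm(b-j),'tin',np.linalg.norm(b-t),j,t)
for c in('top','scene'):
  for nm in('bottle','jar','tin','chopper','pounder'):
    r=nets.pinpoint(c,nm)[:1]
    for k in r: print(c,nm,round(k['p'],2),np.round(k['location'],1),onplane(c,k['location'])[:2].round(3))
```

```text
cap [0.6849384 0.0297179] along -0.027963957572142963 dist -0.031182792641322468 jar 0.10284874815915644 tin 0.0980251974766798 [0.67385385 0.13196759] [ 0.66395066 -0.06603414]
ring [0.6839784  0.02919239] along -0.02853502493115698 dist -0.03211640333991926 jar 0.10327268335756812 tin 0.09730983172090439 [0.67385385 0.13196759] [ 0.66395066 -0.06603414]
top bottle 0.96 [307.3 228.3] [0.691 0.026]
top jar 0.93 [270.2 234. ] [0.675 0.121]
top chopper 0.58 [149.8 263.7] [0.595 0.431]
top pounder 0.57 [486.  248.3] [ 0.643 -0.433]
scene bottle 0.85 [339. 254.] [0.673 0.028]
scene tin 0.97 [303.  256.2] [ 0.668 -0.068]
scene chopper 0.86 [474.2 222.6] [0.597 0.429]
scene pounder 0.57 [167. 266.] [ 0.655 -0.425]
```

jog_arm(
  commands=[
    [-8,0,5,0,0,0],
    [-8,0,5,0,0,0],
    [-8,0,5,0,0,0],
    [-8,0,5,0,0,0],
    [0,0,0,0,0,0],
    [0,0,0,0,0,0],
    [0,0,0,0,0,0],
  ],
)

```text
clock: 24.15
position: [0.5521, 0.0344, 0.0609]
tool_rot: [0.004, 0.909, -0.04]
force: [0.3, 0.4, -0.2]
grip_width: 0.04
```

```bash
python3 st.py t20; python3 -c "
from h import *
save('scene','s20.png')"
```

```text
[0.55209155 0.03443102 0.06086808] [ 0.00444978  0.90888783 -0.03957053] [ 0.33471671  0.35447551 -0.17298055]
tcp along -0.029644910801188487 dist -0.16410218887038083
```

View pics/s20.png

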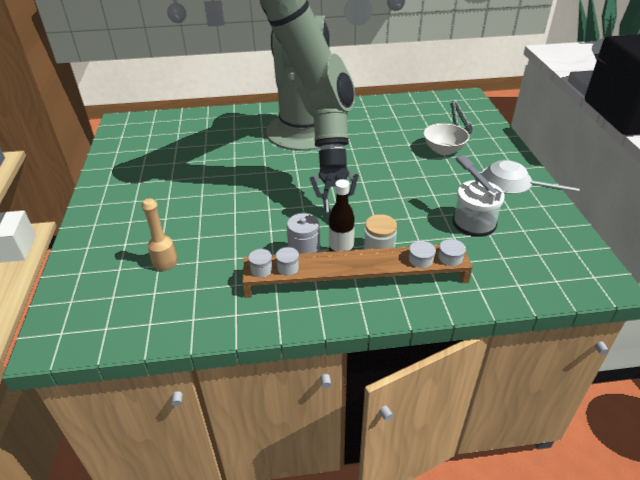

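View pics/t20.png

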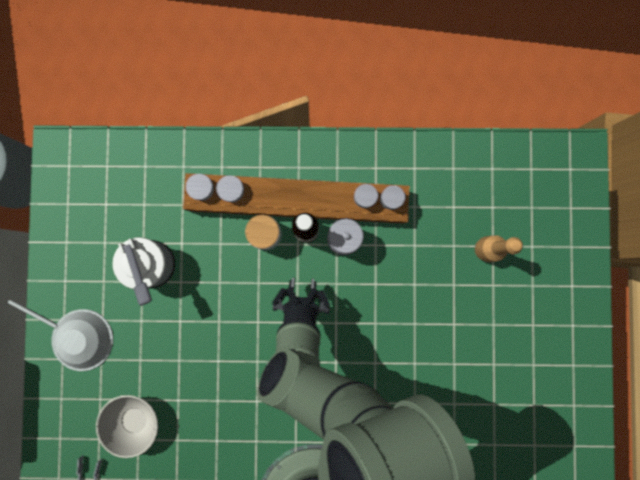

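The bottle at top-view (305,228) stands between the jar at (263,232) and the tin at (346,237), against the ledge. The hand at (300,300) is well clear, and everything else is where it was. Handing in.

```bash
python3 -c "
from h import *
print(bot.job_done(), observe()['clock'])"
```

```text
the job is handed in; nothing more can be done
the job is handed in; nothing more can be done
```

The bottle is in the gap, upright and against the ledge, and the job is handed in; the hand-in gave no verdict. I pushed it with the partly open fingertips low on its body, first left along the ledge to the gap's centreline, then forward to the ledge. The job took about 24 s of the 58 s.

**Last checks (from the top camera):**

| Check | Measured | Required |
|---|---|---|
| Bottle axis to ledge face | 31–32 mm, so touching | 25–42 mm |
| Bottle axis to jar axis | 103 mm | 84–125 mm |
| Bottle axis to tin axis | 97–98 mm | 84–125 mm |
| Cap against body position | within about 1 mm, so upright | lean below 0.05 rad |

The jar and tin were within about 1 mm of where they started. The chopper and pounder looked unmoved. The hand was drawn back about 9 cm and lifted, with about zero force on it.

**What went less well:**
- **Rocking:** the bottle leaned about 0.05 rad twice during the forward push, when the fingertips rose or turned while pushing. The limit was 0.25 rad. I let it settle and went on slower, with the fingertips descending slightly.
- **Disagreement:** the networks' single-point estimates put the bottle at x = 0.691 m (top) and 0.673 m (scene), against my 0.684 m. I relied on my own top-view measurement. The top-view network did not report the tin at the end, but the scene-view network did.

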